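Make up the tea set and the sake set in the coppersmiths' workshop

ROBOT

A 6-joint arm with a two-finger parallel gripper is mounted at the origin on the work surface. World frame = base frame: x ahead of the robot, y to its left, z up, the work surface at z = 0. Lengths are in mm, angles in rad, forces in N, time in s.
With the tool pointing down it reaches from about 350 to 875 mm from the base axis. Payload 4.2 kg.
Tool frame: the origin (TCP) lies between the finger pads; the fingertips stand 11 mm ahead of it and the grasp point (between the pads) lies 8 mm behind it; z points along the fingers, y is the direction in which the jaws open and shut (so a half turn about z gives the same grasp; the last joint's range is limited). The gripper opens to 85 mm and grips with 20 to 120 N. Pads are 22 mm wide; open, the fingers measure 114 mm over their backs; the gripper's body (76 mm by 85 mm) begins 54 mm behind the grasp point. The pads swing forward as they close: fully open they stand 13 mm farther back than shut.
Start: joints at [-0.878, 0.385, 0.008, 0, -1.194, -0.259], TCP at [262.713, -567.081, 209.912] pointing down, gripper open.
Joint ranges: [-3.14, 3.14], [-1.21, 2.06], [-1.07, 1.41], [-3.16, 2.05], [-2.99, -0.16], [-3.1, 3.1]. Speed limits (rad/s): [2.79, 2.79, 3.14, 3.14, 3.14, 3.14].

INTERFACE

Orientations are given as a unit quaternion [x, y, z, w].
In Python, from bench import * gives the robot as it stands. The module is installed in compiled form; this text tells all that it offers.
- The arm moves only by the tool drive_tool, never from a script. Its argument "increments" is a list of rows, each a list of 3 entries, a list of its own where there are three numbers: the gripper command: -1 is shut, 1 is fully open, values between are in proportion, then the shift along the tool's x, y, z scaled (see below), then the turn about the tool's z scaled (see below). In form: [[hand, [tx, ty, tz], turn], ...]. A call has 1 to 20 rows; each row shifts and turns the commanded pose from where the row before left it, along the tool's axes as they then stand; what a row does not reach is not made up. The controller multiplies each number of a shift by 0.3 m and each number of a turn by 2 rad. A row lasts 1/8 s, in which the tool goes at most 62.5 mm and 10.7 degrees, less where a joint would pass 70% of its speed; a pose out of reach is approached as far as the arm can. A call with a number of a shift or a turn outside -1 to 1 is refused whole. A call with a gripper value outside its range is refused whole. The fingers move at their own pace and stop on an object; the grip force is fixed at half the most. Time passes only in rows, so rows that do not move let the fingers close. It gives the time, the measured TCP pose, the force and the opening at its end, in the units of the state.
- read_state(): the state, without advancing time (a new reading comes with each control period).
- get_image(name): name is "scene" or "top" or "wrist"; returns the picture (480x640x3 uint8, red, green, blue); there is no depth.
- calibration(name): a dict with "fovy" (degrees; the focal length in pixels is half the picture's height over the tangent of half this angle, whatever the lens; pixels are square), "cx", "cy" (the principal point, pixels), "k1" (the pictures are not rectified: a ray, as slopes to the right and down, at radius r is drawn at 1 + k1 r^2 times it, then the intrinsics apply), "R" (3x3) and "t" (3): a world point X has camera coordinates R X + t. Camera axes: x right, y down, z forward; pixel columns grow to the right and rows downward; lengths in mm; the calibration is good to about 2 mm. A picture is of the moment at which its call begins: read the wrist's pose just before it. calibration takes no time and is no camera call; for the wrist camera it gives the pose at the moment of the call.
- job_done(): hands the job in, once; it reports no verdict.
The state is a dict: "clock": time; "joints": joint angles; "joint_vel": joint speeds; "joint_efforts": joint torques, N m; "position": TCP position; "ee_rot": TCP orientation; "contact_force": force on the tool from outside, world axes, zero at the start; "wrist_torque": the same for the moment, N m; "gripper_width": finger opening in mm.
Only numpy, scipy, OpenCV 4.12 (cv2) and the standard library are available. Lean on these libraries where they do the work, as an engineer would, in place of code of your own. Each camera call takes 0.05 s, during which the arm holds its last target.

TASK

Pack two gift sets from the stock of copperware on the bench: the tea set goes in the pale wooden tray - the bare copper tea caddy in its large blue well and the silver-coloured cup in its small cork well; the sake set goes in the red lacquer tray - the black flask in its large blue well and the bare copper cup in its small cork well. Stand each piece upright on the floor of its well, setting it down gently without dropping or knocking it, and leave the black cup, the hammer, the doming stake and the polish tin where they are.

Things in the scene. Friction and masses are not known exactly. Their poses are not given: they have to be found in the camera images.
- caddy: tea caddy, bare copper (orange-brown) closed cylinder with a thin dark seam 50 mm up and a small brass knob on top; 62 mm diameter, 70 mm tall, 80 mm with the knob, about 250 g; origin at the centre of its underside, z up. Goes in the pale tray's large well.
- cup_silver: straight-sided open drinking cup, tinned, light silver-coloured all over; 48 mm outside diameter (42 mm at the foot), 52 mm tall, 3 mm wall, about 90 g; origin at the centre of its underside, z up. Goes in the pale tray's small well.
- flask: sake flask, black with a thin copper-coloured lip, a round closed body 54 mm in diameter with straight sides from 4 to 60 mm height, then a shoulder and a narrow neck (24 mm diameter at 84 mm, 30 mm at the lip), 90 mm tall in all, about 220 g; origin at the centre of its underside, z up. Goes in the red tray's large well.
- cup_copper: straight-sided open drinking cup, bare copper (orange-brown); 48 mm outside diameter (42 mm at the foot), 52 mm tall, 3 mm wall, about 90 g; origin at the centre of its underside, z up. Goes in the red tray's small well.
- cup_black: straight-sided open drinking cup, blackened all over; 48 mm outside diameter (42 mm at the foot), 52 mm tall, 3 mm wall, about 90 g; origin at the centre of its underside, z up. A spare that belongs to neither set: it stays where it stands in the stock.
- tray_pale: Pale natural wood tray, fixed to the bench, 168 x 96 mm, rim 16 mm high; origin at the centre of its underside, z up, any yaw. Two square wells along its x axis, centred at y = 0, floors 6 mm above the bench, walls 10 mm above the floor: LARGE, 84 x 84 mm, blue felt floor, centre at x = +36 mm; SMALL, 66 x 66 mm, light brown cork floor, centre at x = -45 mm. For the tea set.
- tray_red: Dark red lacquer tray, fixed to the bench, 168 x 96 mm, rim 16 mm high; origin at the centre of its underside, z up, any yaw. Two square wells along its x axis, centred at y = 0, floors 6 mm above the bench, walls 10 mm above the floor: LARGE, 84 x 84 mm, blue felt floor, centre at x = +36 mm; SMALL, 66 x 66 mm, light brown cork floor, centre at x = -45 mm. For the sake set.
- hammer: bystander: steel-headed hammer with a wooden handle, 260 mm long, lying flat along its own x beyond the stock; leave alone.
- stake: bystander: 90 x 90 x 35 mm dark wooden block with a steel dome on it, 59 mm tall in all, on the near side of the stock to the right; origin at the centre of its underside; leave alone.
- tin: bystander: green polish tin with a steel lid, 70 mm diameter, 40 mm tall, on the near side of the stock to the left; origin at the centre of its underside; leave alone.
Things that resemble listed ones, but are neither listed nor needed, are in the scene too. What is shaped like the flask but pink or turquoise is not meant.

How it is judged:
By the outcome, as a careful person would: the job done as asked, in the order asked, and still so for the second after the job is handed in, with the robot touching nothing.
It also fails if it takes over 109 s, if anything falls off the work surface, if the arm or the gripper's body presses on something with over 40 N, if the wrist force passes 120 N, or if a joint passes its speed limit or range.

## Working session

There is one attempt and no reset: what is moved stays moved. The work goes in short steps, Python scripts to look and compute and a tool call to move; the robot and the scene stay as the last step left them, time stands still between calls to the robot, and variables do not carry over. Pictures are saved under pics/ and viewed, and the job is handed in when it is done.

Besides the shell and the picture viewer there is one more tool, called after "Request:" as name(argument=value, ...) on one line, values as JSON. drive_tool: Moves the arm, as the interface text tells. Shifts and turns lie within -1 to 1; 1 stands for 0.3 m of shift or 2 rad of turn. Its arguments: {"type":"object","properties":{"increments":{"type":"array"}},"required":["increments"]}

```bash
mkdir -p pics
python3 - <<'E'
from bench import *
import cv2
print(read_state())
for n in ("scene","top"):
    c=calibration(n); print(n,c)
    cv2.imwrite(f"pics/{n}0.png",get_image(n)[:,:,::-1])
E
```

```text
{'clock': 0.0, 'joints': array([-8.78408017e-01,  3.85598617e-01,  6.59254960e-03, -4.85566978e-04,
       -1.19402214e+00, -2.58613251e-01]), 'joint_vel': array([ 1.98171062e-03,  2.31257848e-03,  1.78776139e-03, -6.05007393e-05,
        3.84371305e-04,  4.24947897e-04]), 'joint_efforts': array([-5.97107628e-04, -3.92292523e+01,  1.88402814e+01,  4.18630779e+00,
       -4.60546813e-03, -9.14741179e-06]), 'position': array([ 262.42847091, -566.51961497,  208.78523948]), 'ee_rot': array([-2.15103499e-01,  9.76590594e-01,  1.09544273e-03, -3.10238691e-04]), 'contact_force': array([-0.08461905, -0.46569386,  0.58277468]), 'wrist_torque': array([-0.0350988 , -0.03484795, -0.03199826]), 'gripper_width': 85.44994958022392}
scene {'fovy': 51.77816228117972, 'cx': 318.2377845889744, 'cy': 245.2369902683986, 'k1': 0.022093917305552924, 'R': array([[-0.83060985,  0.5568481 , -0.00273291],
       [ 0.4005427 ,  0.59403661, -0.69762888],
       [-0.38684987, -0.58055207, -0.7164541 ]]), 't': array([ 467.69012399, -212.97160418, 1137.19645421])}
top {'fovy': 53.21176742248869, 'cx': 317.08976789867086, 'cy': 237.95343992804422, 'k1': -0.013554214046197116, 'R': array([[ 0.00749531, -0.99976343,  0.02041808],
       [-0.98417686, -0.0109902 , -0.17684775],
       [ 0.17703031, -0.01876948, -0.98402641]]), 't': array([-22.31268284, 584.12285283, 975.68613014])}
```

View pics/scene0.png

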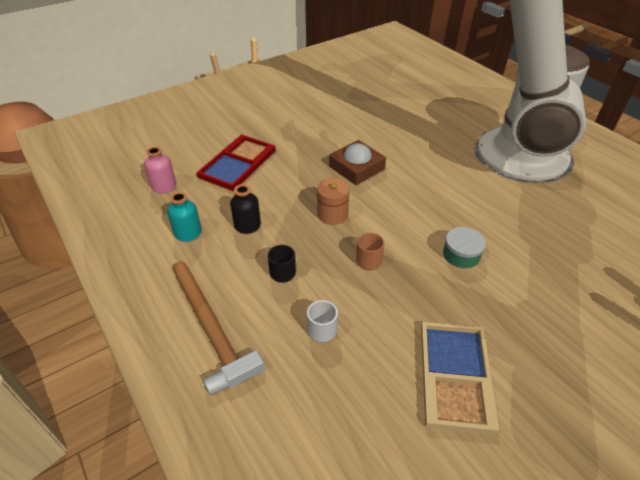

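View pics/top0.png

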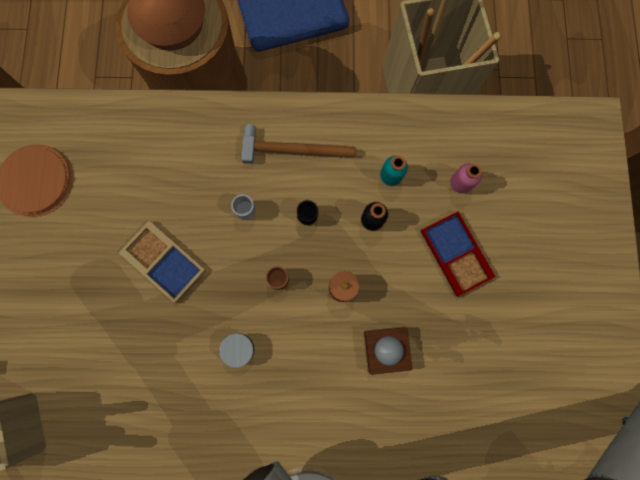

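Both views show every piece. The scene view has the caddy at (333,200), copper cup (370,250), silver cup (322,320), black cup (282,263) and black flask (246,210). The pale tray is at (458,375) and the red tray at (237,162). Next I'll measure by colour masks.

```bash
cat > h.py <<'E'
import numpy as np, cv2
def ray(c,uv):
    f=240/np.tan(np.radians(c['fovy']/2)); uv=np.asarray(uv,float)
    d=np.array([(uv[0]-c['cx'])/f,(uv[1]-c['cy'])/f]); x=d.copy()
    for _ in range(20): x=d/(1+c['k1']*(x@x))
    R=np.asarray(c['R']);t=np.asarray(c['t'])
    v=R.T@np.array([x[0],x[1],1]); return -R.T@t, v/np.linalg.norm(v)
def onz(c,uv,z):
    o,v=ray(c,uv); return o+v*(z-o[2])/v[2]
def tri(r1,r2):
    (o1,v1),(o2,v2)=r1,r2
    s=np.linalg.lstsq(np.c_[v1,-v2],o2-o1,rcond=None)[0]
    p,q=o1+s[0]*v1,o2+s[1]*v2
    return (p+q)/2,np.linalg.norm(p-q)
def proj(c,X):
    f=240/np.tan(np.radians(c['fovy']/2)); q=c['R']@np.asarray(X,float)+c['t']; x=q[:2]/q[2]; x=x*(1+c['k1']*(x@x)); return x*f+[c['cx'],c['cy']]
E
python3 - <<'E'
import cv2,numpy as np
s=cv2.imread("pics/scene0.png");t=cv2.imread("pics/top0.png")
def crop(im,x,y,w,h,k):return cv2.resize(im[y:y+h,x:x+w],None,fx=k,fy=k,interpolation=cv2.INTER_CUBIC)
cv2.imwrite("pics/s1.png",crop(s,220,170,200,150,4))
cv2.imwrite("pics/t1.png",crop(t,220,180,200,150,4))
hs=cv2.cvtColor(s,cv2.COLOR_BGR2HSV);ht=cv2.cvtColor(t,cv2.COLOR_BGR2HSV)
for n,h,pts in(("s",hs,dict(cad=(333,208),cop=(370,260),sil=(322,330),flask=(246,218),blk=(282,270),bluep=(455,352),corkp=(460,400),bluer=(228,168),corkr=(252,150),palerim=(490,390),redrim=(205,180),wood=(300,200))),
 ("t",ht,dict(cad=(335,286),cop=(277,278),sil=(243,207),flask=(374,217),blk=(307,213),bluep=(174,271),corkp=(150,250),bluer=(450,238),corkr=(467,271),wood=(300,240)))):
  for k,(u,v) in pts.items(): print(n,k,h[v,u])
E
```

```text
s cad [ 11 149 147]
s cop [ 12 153 142]
s sil [ 20   9 162]
s flask [ 0 47 27]
s blk [170  31  25]
s bluep [111 118 132]
s corkp [ 15 127 177]
s bluer [110 116 138]
s corkr [ 15 126 180]
s palerim [ 20  99 196]
s redrim [  7 195 102]
s wood [ 17 120 117]
t cad [ 12 165 119]
t cop [ 11 182  70]
t sil [30  3 78]
t flask [ 10 167  64]
t blk [ 0 32  8]
t bluep [111 140  93]
t corkp [ 15 144 126]
t bluer [110 142  95]
t corkr [ 15 144 119]
t wood [ 19 129 109]
```

View pics/s1.png

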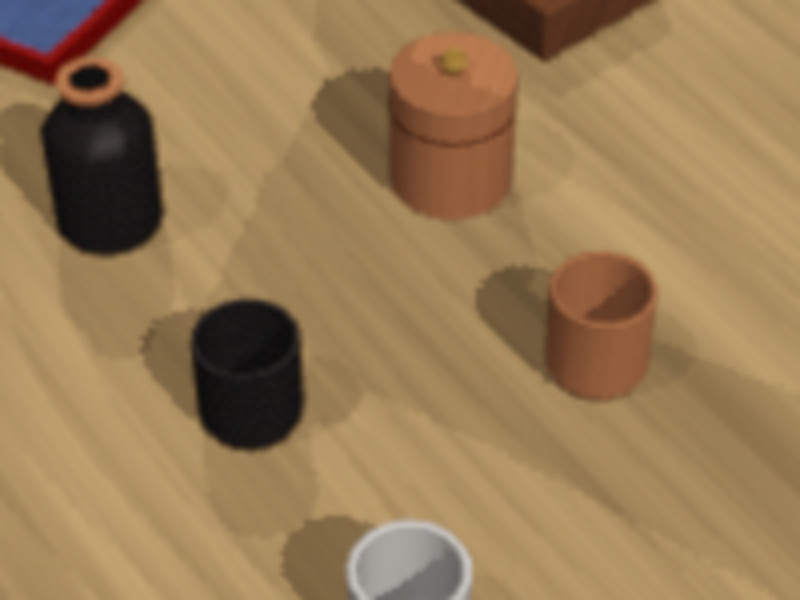

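View pics/t1.png

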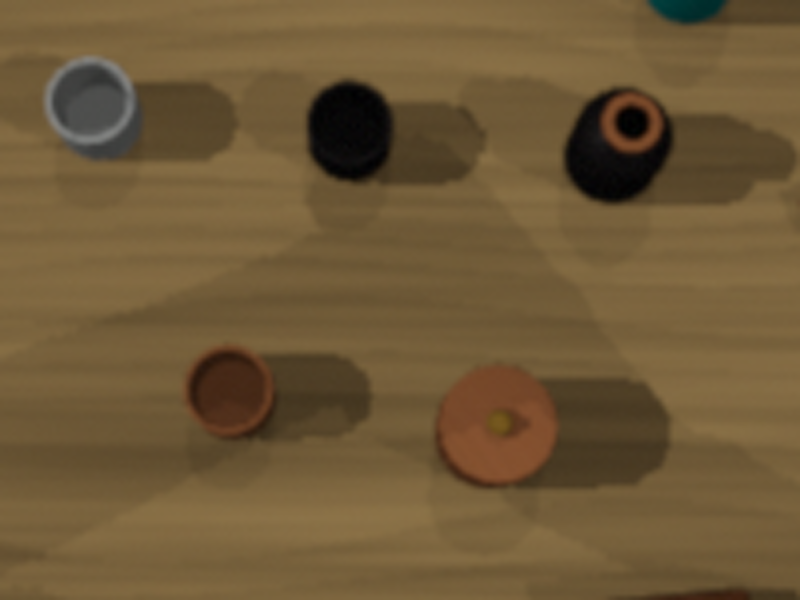

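```bash
cat > m.py <<'E'
import cv2,numpy as np,pickle
from bench import calibration
from h import *
C={n:calibration(n) for n in("scene","top")}
I={"scene":cv2.imread("pics/scene0.png"),"top":cv2.imread("pics/top0.png")}
H={k:cv2.cvtColor(v,cv2.COLOR_BGR2HSV) for k,v in I.items()}
def blob(n,lo,hi,box,close=0):
    m=cv2.inRange(H[n],lo,hi); x,y,w,h=box; M=np.zeros_like(m); M[y:y+h,x:x+w]=m[y:y+h,x:x+w]
    if close: M=cv2.morphologyEx(M,cv2.MORPH_CLOSE,np.ones((close,close)))
    cs=cv2.findContours(M,cv2.RETR_EXTERNAL,cv2.CHAIN_APPROX_NONE)[0]
    c=max(cs,key=cv2.contourArea); F=cv2.drawContours(np.zeros_like(M),[c],-1,255,-1)
    mm=cv2.moments(F,True); return np.array([mm['m10']/mm['m00'],mm['m01']/mm['m00']]),c,mm['m00']
cop=((5,135,25),(14,255,255))
Q={
 "caddy":(("scene",*cop,(305,170,60,60),7),("top",*cop,(320,265,45,40),7)),
 "cupC":(("scene",*cop,(348,230,45,45),7),("top",*cop,(260,262,33,32),7)),
 "cupS":(("scene",(0,0,80),(180,60,255),(300,295,45,50),5),("top",(0,0,30),(180,70,255),(225,188,35,35),5)),
 "blk":(("scene",(0,0,0),(180,255,50),(262,240,42,45),5),("top",(0,0,0),(180,255,32),(290,195,35,35),5)),
 "flip":(("scene",(0,110,60),(16,255,255),(228,180,30,20),9),("top",(0,110,50),(16,255,255),(364,197,30,20),9)),
 "blueP":(("scene",(100,60,30),(125,255,255),(415,315,90,120),3),("top",(100,60,30),(125,255,255),(110,220,100,90),3)),
 "blueR":(("scene",(100,60,30),(125,255,255),(190,130,100,60),3),("top",(100,60,30),(125,255,255),(415,205,90,90),3)),
}
for k,(a,b) in Q.items():
    ca,cA,na=blob(*a);cb,cB,nb=blob(*b)
    X,g=tri(ray(C["scene"],ca),ray(C["top"],cb))
    print(k,ca.round(1),na,cb.round(1),nb,"X",X.round(1),"gap",round(g,1))
    cv2.drawContours(I["scene"],[cA],-1,(0,255,0),1);cv2.drawContours(I["top"],[cB],-1,(0,255,0),1)
def crop(im,x,y,w,h,k):return cv2.resize(im[y:y+h,x:x+w],None,fx=k,fy=k)
cv2.imwrite("pics/mask1.png",np.vstack([crop(I["scene"],150,120,350,300,1.0),]))
cv2.imwrite("pics/mask2.png",crop(I["top"],110,140,400,180,2))
cv2.imwrite("pics/mask3.png",crop(I["scene"],140,120,360,270,2.2))
E
python3 m.py
```

```text
caddy [336.4 195.6] 1680.0 [343.8 286.3] 739.0 X [478.2 -71.2  47.8] gap 9.0
cupC [369.5 250.7] 868.0 [277.1 277.6] 420.0 X [500.1  69.1  26.8] gap 1.9
cupS [321.9 320.3] 1128.0 [243.  206.5] 488.0 X [656.6 148.1  29.3] gap 2.2
blk [281.4 263.1] 826.0 [307.1 212.4] 387.0 X [645.7   5.9  25.8] gap 2.0
flip [240.  188.6] 313.0 [377.5 209.7] 191.0 X [ 639.6 -142.5   89.5] gap 0.9
blueP [454.5 352.6] 2243.0 [173.4 271.7] 1308.0 X [512.8 298.6   7.7] gap 1.5
blueR [227.3 168.6] 650.0 [449.6 238.7] 1211.0 X [ 592.9 -315.8    7.6] gap 2.5
```

View pics/mask2.png

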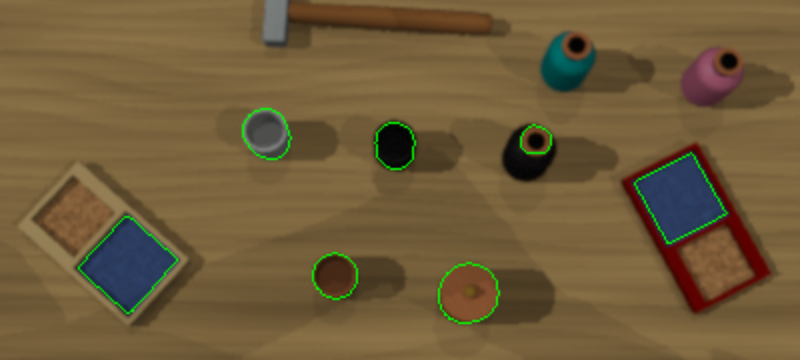

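View pics/mask3.png

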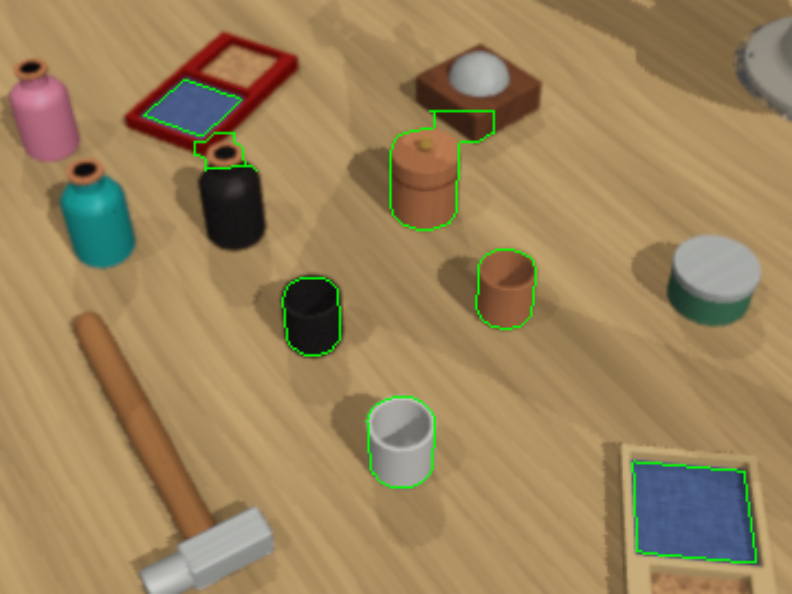

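```bash
cat > m2.py <<'E'
import cv2,numpy as np
exec(open("m.py").read().split("Q={")[0])
Q={
 "caddy":(("scene",*cop,(312,178,40,50),7),("top",*cop,(320,265,45,40),7)),
 "flip":(("scene",(0,110,60),(16,255,255),(233,185,19,12),5),("top",(0,110,50),(16,255,255),(364,197,30,20),9)),
 "flbody":(("scene",(0,0,0),(180,255,50),(228,180,36,60),5),("top",(0,0,0),(180,255,32),(355,195,35,40),5)),
}
for k,(a,b) in Q.items():
    ca,cA,na=blob(*a);cb,cB,nb=blob(*b)
    X,g=tri(ray(C["scene"],ca),ray(C["top"],cb)); print(k,ca.round(1),na,cb.round(1),nb,X.round(1),round(g,1))
X,g=tri(ray(C["scene"],(333.4,185.2)),ray(C["top"],(344.6,285.1)));print("knob",X.round(1),round(g,1))
X,g=tri(ray(C["scene"],(241.9,189.8)),ray(C["top"],(377.6,210.3)));print("lip",X.round(1),round(g,1))
for z in(80,):print("knob top@76",onz(C["top"],(344.6,285.1),76).round(1),"scene",onz(C["scene"],(333.4,185.2),76).round(1))
def quad(n,lo,hi,box,z):
    c,cn,a=blob(n,lo,hi,box,3)
    P=np.array([onz(C[n],p[0],z)[:2] for p in cn],np.float32); r=cv2.minAreaRect(P); return r,cv2.boxPoints(r)
B=((100,60,30),(125,255,255)); K=((11,125,60),(17,255,255))
for nm,bx in (("P",{"scene":(415,315,90,120),"top":(110,220,100,90)}),("R",{"scene":(190,130,100,60),"top":(415,205,90,90)})):
    for n in("scene","top"):
        r,p=quad(n,*B,bx[n],6); print(nm,n,"blue",np.round(r[0],1),np.round(r[1],1),round(r[2],1))
        try:
            r,p=quad(n,*K,bx[n],6); print(nm,n,"cork",np.round(r[0],1),np.round(r[1],1),round(r[2],1))
        except Exception as e: print(e)
# outer rim corners by eye in top
for nm,cs in (("P",[(149,221.5),(119,253),(175,302.5),(203.5,270)]),("R",[(459,212),(421,231),(458.5,295.5),(495,276)])):
    P=np.array([onz(C["top"],c,16)[:2] for c in cs]); print(nm,P.round(0).tolist(),P.mean(0).round(1),np.linalg.norm(P-np.roll(P,1,0),axis=1).round(0),np.degrees(np.arctan2(*(P[3]-P[0])[::-1])).round(1),np.degrees(np.arctan2(*(P[2]-P[1])[::-1])).round(1))
E
python3 m2.py
```

```text
caddy [332.8 200.3] 1361.0 [343.8 286.3] 739.0 [481.2 -74.   34.7] 3.7
flip [241.6 190. ] 189.0 [377.5 209.7] 191.0 [ 638.9 -141.9   86.8] 2.4
flbody [245.  211.4] 1005.0 [373.7 217.1] 486.0 [ 636.5 -142.2   32.2] 0.7
knob [481.  -73.1  72.8] 3.2
lip [ 637.8 -142.3   86.4] 2.0
knob top@76 [481.9 -73.9  76. ] scene [482.3 -68.6  76. ]
P scene blue [510.3 297.1] [75.8 80.5] 50.1
P scene cork [562.  359.9] [59.6 63.7] 50.1
P top blue [513.7 298.4] [79.3 80.6] 50.0
P top cork [566.2 360.8] [63.4 65. ] 50.5
R scene blue [ 590.9 -317.7] [70.8 72.7] 28.4
R scene cork [ 518.6 -354.5] [55.9 57. ] 27.1
R top blue [ 594.5 -317.2] [80.8 77.9] 27.4
R top cork [ 521.9 -354.8] [65.2 62.8] 27.6
P [[624.0, 357.0], [552.0, 417.0], [446.0, 288.0], [517.0, 230.0]] [534.7 323.1] [165.  94. 167.  92.] -130.3 -129.6
R [[654.0, -338.0], [609.0, -250.0], [466.0, -328.0], [510.0, -412.0]] [ 559.8 -332.1] [162.  99. 163.  94.] -152.9 -151.3
```

Request:
drive_tool(increments=[[1, [-0.05, 0.045, 0], 0], [1, [-0.112, 0.098, 0], 0], [1, [-0.112, 0.098, 0], 0], [1, [-0.112, 0.098, 0], 0], [1, [-0.112, 0.098, 0], 0], [1, [-0.112, 0.098, 0], 0], [1, [-0.112, 0.098, 0], 0], [1, [-0.112, 0.098, 0], 0], [1, [-0.112, 0.098, 0], 0], [1, [-0.112, 0.098, 0], 0], [1, [-0.112, 0.098, 0], 0], [1, [-0.112, 0.098, 0], 0], [1, [-0.07, 0.063, 0], 0], [1, [0, 0, 0], 0], [1, [0, 0, 0], 0]])

```text
clock: 1.98
position: [480.4, -73.7, 209.8]
ee_rot: [-0.215, 0.977, 0.0, -0.0]
contact_force: [-0.2, -0.1, -0.7]
gripper_width: 85.4
```

```bash
cat >> h.py <<'E'
from scipy.spatial.transform import Rotation as Ro
def go(s,target):
    R=Ro.from_quat(s['ee_rot']).as_matrix()
    d=R.T@(np.asarray(target,float)-s['position']); return d/300
def look(name,ext):
    from bench import get_image,calibration,read_state
    import pickle
    s=read_state(); c=calibration("wrist") if name=="wrist" else calibration(name); im=get_image(name)[:,:,::-1]
    cv2.imwrite(f"pics/{name}{ext}.png",im); pickle.dump((s,c),open(f"pics/{name}{ext}.pkl","wb")); return s,c,im
E
python3 - <<'E'
from h import *
s,c,im=look("wrist","A")
print(s['clock'],s['position'],s['ee_rot'],s['joints'],s['contact_force']); print(c)
print(proj(c,(481,-73,80)),proj(c,(481,-73,0)))
E
```

```text
1.975 [480.39973573 -73.70582472 209.76929176] [-2.15389341e-01  9.76528193e-01  8.08066390e-05 -3.37486366e-04] [ 1.82689497e-01  1.47297366e-01 -3.21278252e-01 -1.54957384e-04
 -1.10290085e+00 -1.31923484e+00] [-0.16691977 -0.09508376 -0.71685558]
{'fovy': 64.29644008773468, 'cx': 322.7739569879255, 'cy': 234.92053893015546, 'k1': -0.012670750723934083, 'R': array([[-4.21067973e-01,  9.07028998e-01,  3.98625705e-04],
       [ 8.70786172e-01,  4.04119980e-01,  2.80033008e-01],
       [ 2.53836966e-01,  1.18260049e-01, -9.59990289e-01]]), 't': array([ 269.45633907, -424.38410513,  265.53100845])}
[323.71085378 218.95540529] [323.48880747 199.62095291]
```

View pics/wristA.png

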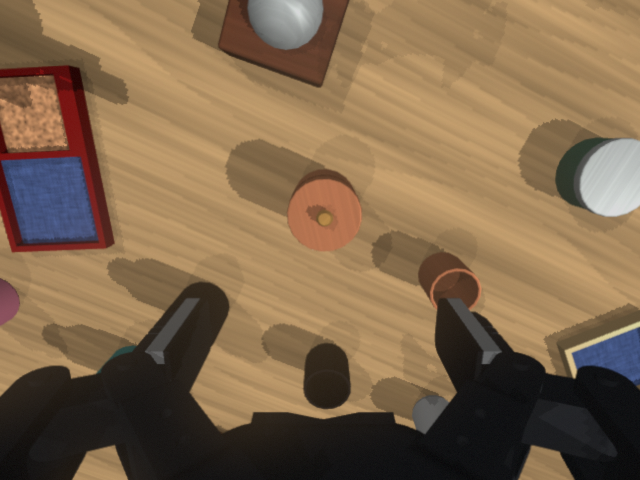

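The wrist view has the knob at (324,219), where the triangulated caddy position (481,-73) predicts (323.7,219), so they agree. I'll descend to TCP z ≈ 32 and grip.

Request:
drive_tool(increments=[[1, [-0.003, 0.001, 0.06], 0], [1, [0, 0, 0.12], 0], [1, [0, 0, 0.12], 0], [1, [0, 0, 0.12], 0], [1, [0, 0, 0.08], 0], [1, [0, 0, 0.05], 0], [1, [0, 0, 0.03], 0], [1, [0, 0, 0.013], 0], [1, [0, 0, 0], 0], [-1, [0, 0, 0], 0], [-1, [0, 0, 0], 0], [-1, [0, 0, 0], 0], [-1, [0, 0, 0], 0], [-1, [0, 0, 0], 0], [-1, [0, 0, 0], 0]])

```text
clock: 3.9
position: [482.5, -72.9, 33.4]
ee_rot: [-0.216, 0.977, -0.0, 0.001]
contact_force: [-2.2, 2.0, 6.2]
gripper_width: 59.2
```

Run:
```python
from h import *
s,c,im=look("wrist","B")
print(s['clock'],s['position'],s['contact_force'],s['gripper_width'])
print(go(s,[513,297,120]))
```

```text
3.9 [482.51020932 -72.90926795  33.38533407] [-2.22081424  1.99320696  6.22980311] 59.16071826348717
[-0.61162433  1.07553221 -0.28843925]
```

View pics/wristB.png

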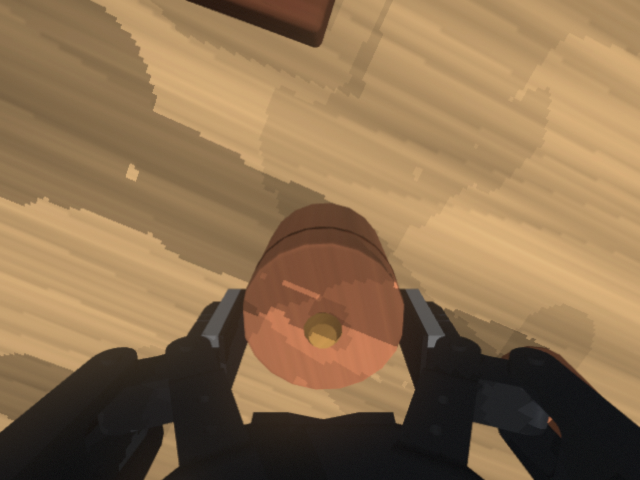

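Request:
drive_tool(increments=[[-1, [0, 0, -0.01], 0], [-1, [0, 0, -0.02], 0], [-1, [0, 0, -0.04], 0], [-1, [0, 0, -0.07], 0], [-1, [0, 0, -0.08], 0], [-1, [0, 0, -0.08], 0], [-1, [0, 0, -0.05], 0], [-1, [0, 0, -0.02], 0], [-1, [0, 0, 0], 0]])

```text
clock: 5.08
position: [481.8, -73.1, 143.3]
ee_rot: [-0.215, 0.977, 0.0, 0.0]
contact_force: [0.0, -0.8, -2.1]
gripper_width: 59.3
```

Run:
```python
from h import *
s,c,im=look("wrist","C")
print(s['clock'],s['position'],s['contact_force'],s['gripper_width'])
p=s['position']
print("knob should be", proj(c,p+[0,0,46]))
print(go(s,[513,297,140]))
```

```text
5.075 [481.82071184 -73.06919166 143.27926431] [ 0.02944767 -0.78135855 -2.13549168] 59.27632115698074
knob should be [323.95949622 337.56365456]
[-0.61259243  1.07573352  0.01136261]
```

View pics/wristC.png

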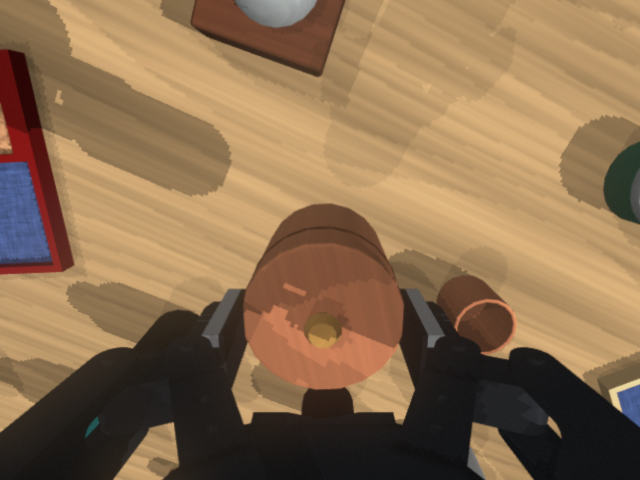

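Request:
drive_tool(increments=[[-1, [-0.025, 0.043, 0], 0], [-1, [-0.05, 0.085, 0], 0], [-1, [-0.061, 0.108, 0], 0], [-1, [-0.061, 0.108, 0], 0], [-1, [-0.061, 0.108, 0], 0], [-1, [-0.061, 0.108, 0], 0], [-1, [-0.061, 0.108, 0], 0], [-1, [-0.061, 0.108, 0], 0], [-1, [-0.061, 0.108, 0], 0], [-1, [-0.05, 0.085, 0], 0], [-1, [-0.037, 0.065, 0], 0], [-1, [-0.024, 0.042, 0], 0], [-1, [0, 0, 0], 0], [-1, [0, 0, 0], 0]])

```text
clock: 6.88
position: [512.8, 296.2, 142.9]
ee_rot: [-0.215, 0.977, -0.0, -0.0]
contact_force: [-0.9, -0.4, -2.5]
gripper_width: 59.0
```

Run:
```python
from h import *
s,c,im=look("wrist","D")
print(s['clock'],s['position'],s['ee_rot'],s['contact_force'],s['gripper_width'])
print("blue centre should be", proj(c,[513,297,6]),"cork",proj(c,[565.5,359.5,6]))
u=np.array([np.cos(np.radians(-130)),np.sin(np.radians(-130))]);v=np.array([-u[1],u[0]]);b=np.array([513,297])
for a,d in((42,42),(42,-42),(-42,-42),(-42,42)): print("floor corner",proj(c,[*(b+a*u+d*v),6]).round(0),"outer",proj(c,[*(b+(a+6)*u+(d/42*48)*v),16]).round(0))
```

```text
6.875 [512.81214972 296.22955963 142.86272897] [-2.14818123e-01  9.76653951e-01 -2.26367601e-04 -4.28007383e-04] [-0.91512447 -0.38780574 -2.46612659] 58.950117372964165
blue centre should be [324.04372918 216.47117933] cork [364.10853821 299.79521919]
floor corner [254. 192.] outer [241. 190.]
floor corner [350. 146.] outer [355. 135.]
floor corner [392. 240.] outer [398. 234.]
floor corner [300. 280.] outer [290. 282.]
```

View pics/wristD.png

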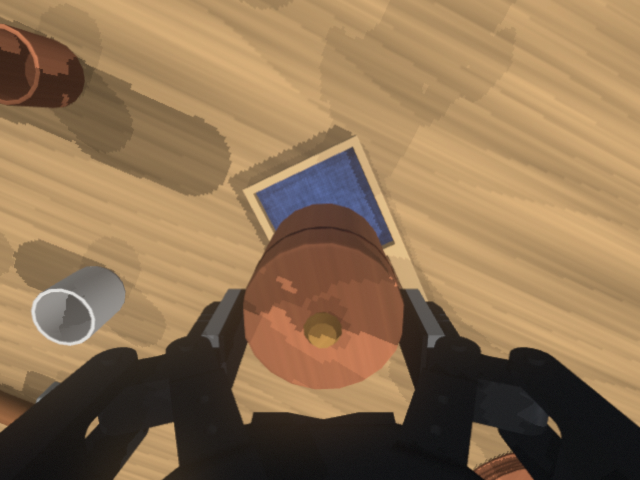

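Request:
drive_tool(increments=[[-1, [-0.003, 0.005, 0.03], 0], [-1, [-0.002, 0.003, 0.06], 0], [-1, [0, 0, 0.08], 0], [-1, [0, 0, 0.07], 0], [-1, [0, 0, 0.04], 0], [-1, [0, 0, 0.02], 0], [-1, [0, 0, 0.01], 0], [-1, [0, 0, 0.01], 0], [-1, [0, 0, 0.008], 0], [-1, [0, 0, 0.005], 0], [-1, [0, 0, 0.003], 0], [-1, [0, 0, 0], 0], [-1, [0, 0, 0], 0]])

```text
clock: 8.55
position: [513.5, 300.0, 42.3]
ee_rot: [-0.215, 0.977, 0.0, 0.0]
contact_force: [-0.1, 1.1, -1.4]
gripper_width: 59.2
```

Request:
drive_tool(increments=[[-1, [0, 0, 0.003], 0], [-1, [0, 0, 0.003], 0], [-1, [0, 0, 0], 0]])

```text
clock: 8.93
position: [513.3, 299.8, 40.3]
ee_rot: [-0.215, 0.977, -0.0, -0.0]
contact_force: [0.3, 0.1, -0.4]
gripper_width: 59.6
```

Request:
drive_tool(increments=[[-1, [0, 0, 0.0025], 0], [-1, [0, 0, 0], 0]])

```text
clock: 9.18
position: [513.4, 299.9, 39.6]
ee_rot: [-0.215, 0.977, 0.0, 0.0]
contact_force: [0.0, 0.0, -2.8]
gripper_width: 59.2
```

Run:
```python
from h import *
s,c,im=look("scene","E")
print(s['position'],s['contact_force'])
cv2.imwrite("pics/e1.png",cv2.resize(im[260:430,380:540],None,fx=3.5,fy=3.5,interpolation=cv2.INTER_CUBIC))
```

```text
[513.44564457 299.94073127  39.64070479] [ 0.02909046  0.0057232  -2.81806334]
```

View pics/e1.png

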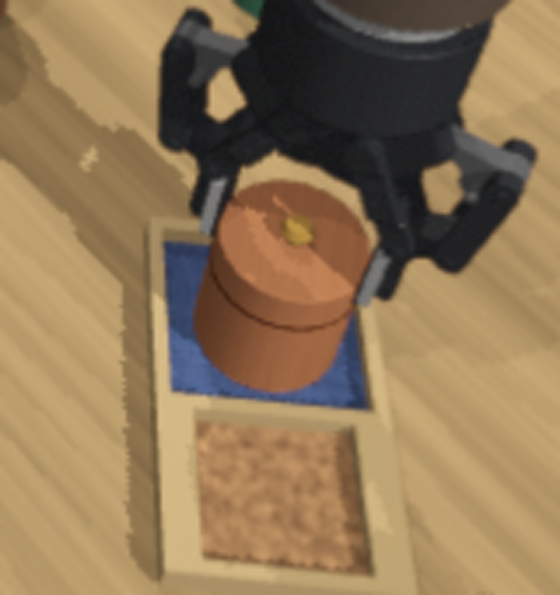

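The scene view shows the caddy upright inside the blue well, with about a millimetre still to go because the force is still just its weight.

Request:
drive_tool(increments=[[-1, [0, 0, 0.002], 0], [-1, [0, 0, 0.002], 0], [-1, [0, 0, 0], 0]])

```text
clock: 9.6
position: [513.8, 300.2, 39.5]
ee_rot: [-0.215, 0.977, 0.0, 0.001]
contact_force: [-2.1, -0.8, 6.4]
gripper_width: 59.2
```

Request:
drive_tool(increments=[[0.5, [0, 0, 0], 0], [0.6, [0, 0, 0], 0], [0.8, [0, 0, 0], 0], [0.8, [0, 0, 0], 0], [0.8, [0, 0, 0], 0]])

```text
clock: 10.22
position: [513.4, 299.9, 38.4]
ee_rot: [-0.215, 0.977, -0.0, -0.0]
contact_force: [-0.4, 0.3, -0.8]
gripper_width: 76.9
```

Request:
drive_tool(increments=[[0.8, [0, 0, -0.02], 0], [0.8, [0, 0, -0.06], 0], [0.8, [0, 0, -0.12], 0], [0.8, [0, 0, -0.14], 0], [0.8, [0, 0, -0.12], 0], [1, [0, 0, -0.06], 0], [1, [0, 0, 0], 0]])

```text
clock: 11.1
position: [514.1, 300.5, 196.6]
ee_rot: [-0.215, 0.977, 0.001, 0.002]
contact_force: [0.0, 0.3, -0.0]
gripper_width: 85.6
```

Run:
```python
from h import *
s,c,im=look("scene","F")
print(s['position'],s['contact_force'],s['clock'])
cv2.imwrite("pics/f1.png",cv2.resize(im[260:430,360:520],None,fx=3.5,fy=3.5,interpolation=cv2.INTER_CUBIC))
print(go(s,[656,148,200]))
```

```text
[514.10402268 300.4928571  196.56945894] [ 0.01667832  0.29931588 -0.02109262] 11.1
[-0.21555178 -0.66002406 -0.01145968]
```

View pics/f1.png

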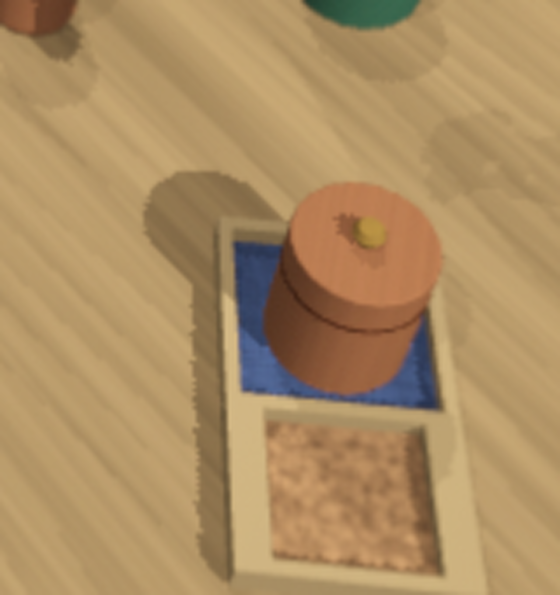

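The caddy stands upright in the blue well with clear felt on both sides. Next is the silver cup.

Request:
drive_tool(increments=[[1, [-0.02, -0.06, 0], 0], [1, [-0.04, -0.12, 0], 0], [1, [-0.045, -0.14, 0], 0], [1, [-0.045, -0.14, 0], 0], [1, [-0.04, -0.12, 0], 0], [1, [-0.025, -0.08, 0], 0], [1, [0, 0, 0], 0], [1, [0, 0, 0], 0]])

```text
clock: 12.15
position: [654.8, 146.8, 193.3]
ee_rot: [-0.215, 0.977, -0.0, -0.001]
contact_force: [-1.0, -0.4, -1.0]
gripper_width: 85.1
```

Run:
```python
from h import *
import pickle
s,c,im=look("wrist","G")
print(s['clock'],s['position'],s['ee_rot'])
print("pred rim",proj(c,(656.6,148.1,52)).round(1),"foot",proj(c,(656.6,148.1,0)).round(1))
# corners of pale tray, floor etc.
hv=cv2.cvtColor(im,cv2.COLOR_BGR2HSV); m=cv2.inRange(hv,(0,0,90),(180,45,255)); m[:120]=0;m[300:]=0;m[:,:230]=0;m[:,420:]=0
cs=cv2.findContours(m,cv2.RETR_EXTERNAL,cv2.CHAIN_APPROX_NONE)[0]; k=max(cs,key=cv2.contourArea)
mm=cv2.moments(k);cen=np.array([mm['m10'],mm['m01']])/mm['m00'];print(cen,mm['m00'],onz(c,cen,26).round(1),cv2.boundingRect(k))
_,cD=pickle.load(open("pics/wristD.pkl","rb")); print("rim in D pred",proj(cD,(656.6,148.1,52)))
```

```text
12.15 [654.790867   146.82100796 193.25363912] [-2.14906773e-01  9.76633991e-01 -1.32847531e-04 -1.05324513e-03]
pred rim [323.7 217.5] foot [323.6 204.7]
[323.47199133 211.90663775] 2767.0 [657.7 148.5  26. ] (295, 180, 58, 64)
rim in D pred [ 62.83231162 319.15496505]
```

View pics/wristG.png

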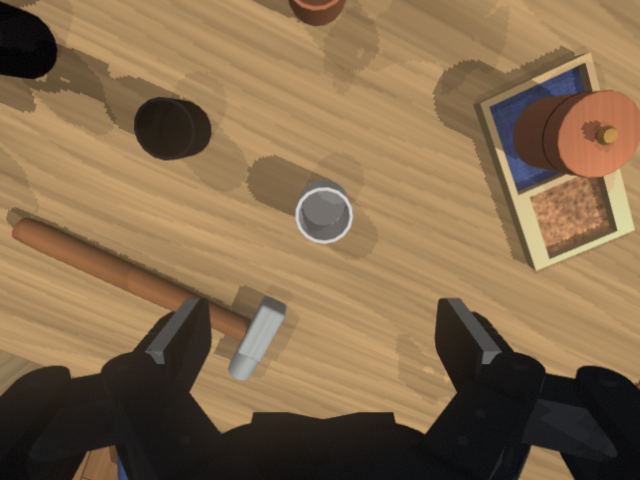

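The silver cup's rim sits at (324,215) and its mask gives (657.7,148.5), against (656.6,148.1) triangulated, so they agree. I'll descend to z ≈ 26.

Request:
drive_tool(increments=[[1, [-0.006, 0.002, 0.06], 0], [1, [-0.003, 0, 0.12], 0], [1, [0, 0, 0.12], 0], [1, [0, 0, 0.1], 0], [1, [0, 0, 0.08], 0], [1, [0, 0, 0.045], 0], [1, [0, 0, 0.022], 0], [1, [0, 0, 0.01], 0], [1, [0, 0, 0], 0], [-1, [0, 0, 0], 0], [-1, [0, 0, 0], 0], [-1, [0, 0, 0], 0], [-1, [0, 0, 0], 0], [-1, [0, 0, 0], 0], [-1, [0, 0, 0], 0], [-1, [0, 0, 0], 0]])

```text
clock: 14.2
position: [657.1, 148.8, 26.9]
ee_rot: [-0.215, 0.977, -0.0, -0.0]
contact_force: [-0.4, 0.2, 0.6]
gripper_width: 0.2
```

Request:
drive_tool(increments=[[-1, [0, 0, -0.01], 0], [-1, [0, 0, -0.02], 0], [-1, [0, 0, -0.04], 0], [-1, [0, 0, -0.08], 0], [-1, [0, 0, -0.1], 0], [-1, [0, 0, -0.1], 0], [-1, [0, 0, -0.06], 0], [-1, [0, 0, -0.02], 0], [-1, [0, 0, 0], 0]])

```text
clock: 15.32
position: [657.0, 149.0, 156.0]
ee_rot: [-0.215, 0.977, 0.0, -0.0]
contact_force: [0.2, -0.1, 0.1]
gripper_width: 0.4
```

Run:
```python
from h import *
s,c,im=look("wrist","H")
print(s['clock'],s['position'],s['contact_force'],s['gripper_width'])
print(go(s,[566,360.5,155]))
```

```text
15.325 [657.04981133 149.00266373 156.00297022] [ 0.2007271  -0.13631508  0.11664794] 0.3794798090682073
[-0.0208103   0.76726105  0.00359696]
```

View pics/wristH.png

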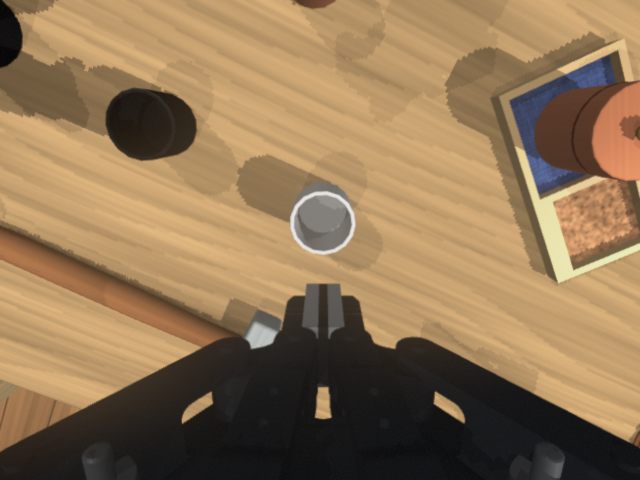

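The gripper shut on nothing, and the cup still stands at (323,217). I'll measure where it is and why the grasp missed.

Run:
```python
from h import *
import pickle
s,c=pickle.load(open("pics/wristH.pkl","rb"))
im=cv2.imread("pics/wristH.png")
print("pred rim at(657,148.4)",proj(c,(657,148.4,52)).round(1),"TCP",proj(c,s['position']),"tip",proj(c,s['position']-[0,0,11]))
for z in(40,52,60):print(z,onz(c,(322.5,222.5),z).round(1))
for n in("scene","top"):
    s,cc,i2=look(n,"H"); hv=cv2.cvtColor(i2,cv2.COLOR_BGR2HSV)
    print(n,[proj(cc,(657,148.4,z)).round(1) for z in(0,52)],"tcp",proj(cc,s['position']).round(1))
    x,y=(280,250) if n=="scene" else (200,140)
    cv2.imwrite(f"pics/{n}H1.png",cv2.resize(i2[y:y+130,x:x+130],None,fx=4,fy=4))
```

```text
pred rim at(657,148.4) [322.6 226. ] TCP [323.66004336 284.26817743] tip [323.60029826 275.24108321]
40 [657.4 148.6  40. ]
52 [654.6 147.3  52. ]
60 [652.8 146.4  60. ]
scene [array([321.1, 331.1]), array([321.2, 311.7])] tcp [321.6 267. ]
top [array([244.2, 209.8]), array([241.1, 204.1])] tcp [233.8 191.3]
```

View pics/sceneH1.png

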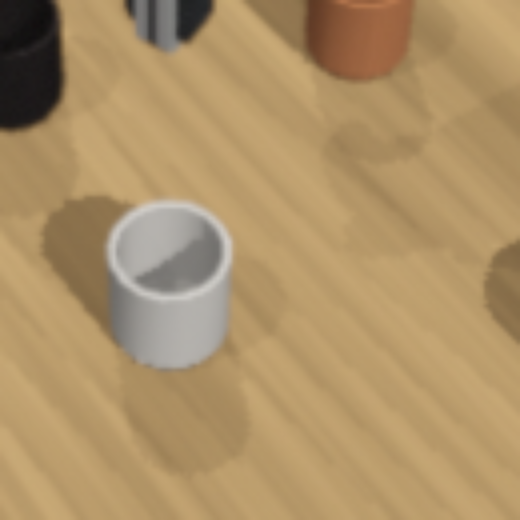

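View pics/topH1.png

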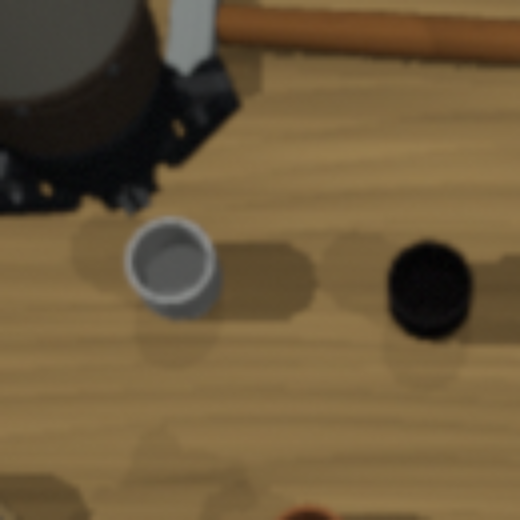

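All three cameras put the cup within 1 mm of its original place, so nothing touched it. I'll repeat the grasp, looking before and after closing.

Request:
drive_tool(increments=[[1, [0, 0, 0], 0], [1, [0, 0, 0], 0], [1, [0, 0, 0], 0], [1, [0, 0, 0], 0], [1, [0, 0, 0], 0], [1, [0, 0, 0], 0], [1, [0, 0, 0.06], 0], [1, [0, 0, 0.1], 0], [1, [0, 0, 0.1], 0], [1, [0, 0, 0.08], 0], [1, [0, 0, 0.05], 0], [1, [0, 0, 0.03], 0], [1, [0, 0, 0.01], 0], [1, [0, 0, 0], 0]])

```text
clock: 17.23
position: [657.8, 149.2, 27.9]
ee_rot: [-0.215, 0.977, 0.0, 0.001]
contact_force: [0.0, 0.5, -0.0]
gripper_width: 85.3
```

Run:
```python
from h import *
s,c,im=look("wrist","I")
print(s['clock'],s['position'],s['contact_force'],s['gripper_width'],proj(c,(657,148.4,52)))
s,c,i2=look("scene","I")
o=np.hstack([cv2.resize(im,None,fx=.6,fy=.6),cv2.resize(i2[230:374,250:410],None,fx=2,fy=2)])
cv2.imwrite("pics/I.png",o)
```

```text
17.225 [657.77033636 149.21380766  27.90528406] [ 0.03660934  0.52014287 -0.00556437] 85.28106172506867 [322.83465272 306.05637143]
```

View pics/I.png

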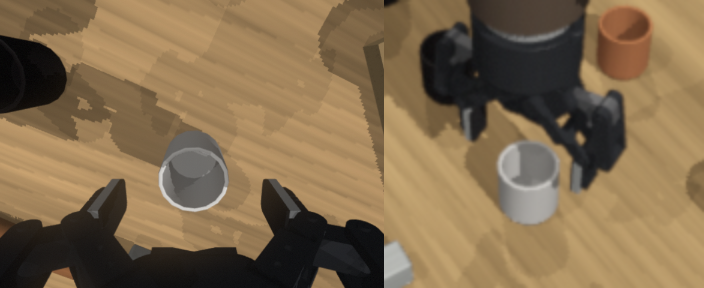

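Request:
drive_tool(increments=[[0.1, [0, 0, 0], 0], [0.1, [0, 0, 0], 0], [0.1, [0, 0, 0], 0], [0.1, [0, 0, 0], 0], [0.1, [0, 0, 0], 0]])

```text
clock: 17.95
position: [657.7, 149.0, 28.0]
ee_rot: [-0.215, 0.977, -0.0, 0.0]
contact_force: [-0.2, -0.4, 3.0]
gripper_width: 46.9
```

Run:
```python
from h import *
s,c,im=look("wrist","J")
print(s['clock'],s['position'],s['contact_force'],s['gripper_width'],proj(c,(657,148.4,52)))
s,c,i2=look("scene","J")
o=np.hstack([cv2.resize(im,None,fx=.6,fy=.6),cv2.resize(i2[230:374,250:410],None,fx=2,fy=2)])
cv2.imwrite("pics/J.png",o)
```

```text
17.95 [657.74041725 148.99228928  27.96118173] [-0.20388334 -0.44156228  2.95196738] 46.88509597107795 [323.22452068 306.23817965]
```

View pics/J.png

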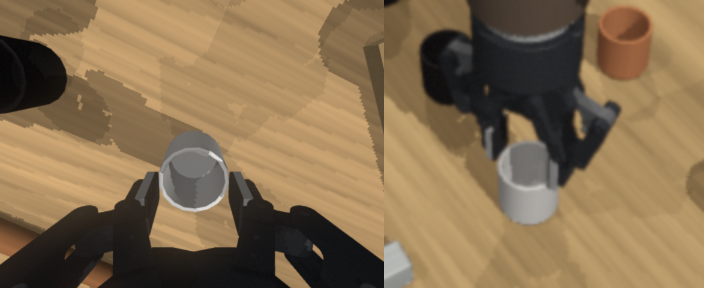

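Request:
drive_tool(increments=[[0.05, [0, 0, 0], 0], [0.05, [0, 0, 0], 0], [0.0, [0, 0, 0], 0], [0.0, [0, 0, 0], 0]])

```text
clock: 18.55
position: [658.1, 149.2, 28.8]
ee_rot: [-0.215, 0.977, -0.0, 0.001]
contact_force: [-0.9, -2.6, 7.7]
gripper_width: 42.7
```

Run:
```python
from h import *
s,c,im=look("wrist","K")
print(s['clock'],s['position'],s['contact_force'],s['gripper_width'],proj(c,(657,148.4,52)))
s,c,i2=look("scene","K")
o=np.hstack([cv2.resize(im,None,fx=.6,fy=.6),cv2.resize(i2[230:374,250:410],None,fx=2,fy=2)])
cv2.imwrite("pics/K.png",o)
```

```text
18.55 [658.1118805  149.16022721  28.79489741] [-0.94024635 -2.55670102  7.6662223 ] 42.708977139506686 [323.1779913  304.40041808]
```

View pics/K.png

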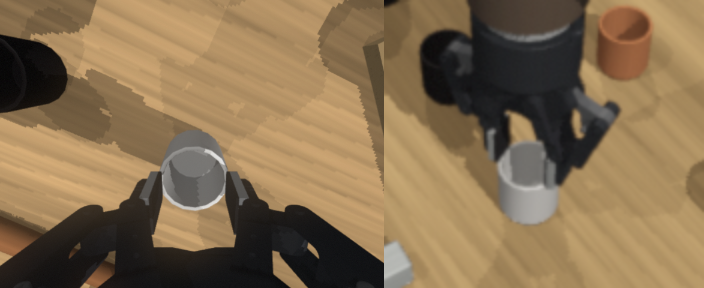

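The fingers now hold the cup at 42.7 mm. I'll try a small lift at this command.

Request:
drive_tool(increments=[[0.0, [0, 0, -0.005], 0], [0.0, [0, 0, -0.01], 0], [0.0, [0, 0, -0.015], 0], [0.0, [0, 0, 0], 0], [0.0, [0, 0, 0], 0]])

```text
clock: 19.27
position: [657.2, 149.0, 36.2]
ee_rot: [-0.215, 0.977, 0.0, -0.0]
contact_force: [0.4, -0.7, -0.2]
gripper_width: 42.5
```

Run:
```python
from h import *
s,c,im=look("wrist","L")
print(s['clock'],s['position'],s['contact_force'],s['gripper_width'],proj(c,(657,148.4,52)))
s,c,i2=look("scene","L")
o=np.hstack([cv2.resize(im,None,fx=.6,fy=.6),cv2.resize(i2[230:374,250:410],None,fx=2,fy=2)])
cv2.imwrite("pics/L.png",o)
```

```text
19.275 [657.21876983 149.02616276  36.1762104 ] [ 0.42007072 -0.68956177 -0.22196006] 42.506320862671636 [322.62082912 298.26847334]
```

View pics/L.png

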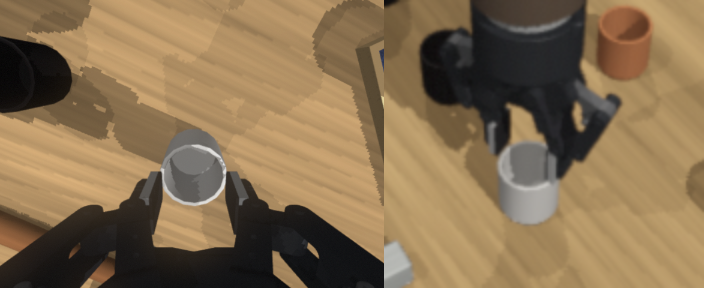

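Request:
drive_tool(increments=[[0.4, [0, 0, 0], 0], [0.4, [0, 0, 0], 0], [0.4, [0, 0, 0.02], 0], [0.4, [0, 0, 0.02], 0], [0.4, [0, 0, 0], 0], [0.1, [0, 0, 0], 0], [0.1, [0, 0, 0], 0], [0.0, [0, 0, 0], 0], [0.0, [0, 0, 0], 0], [-0.06, [0, 0, 0], 0], [-0.06, [0, 0, 0], 0], [-0.06, [0, 0, 0], 0]])

```text
clock: 20.88
position: [657.8, 149.1, 24.9]
ee_rot: [-0.215, 0.977, -0.0, 0.001]
contact_force: [0.3, -0.6, 5.0]
gripper_width: 44.1
```

Run:
```python
from h import *
s,c,im=look("wrist","M")
print(s['clock'],s['position'],s['contact_force'],s['gripper_width'],proj(c,(657,148.4,52)))
s,c,i2=look("scene","M")
o=np.hstack([cv2.resize(im,None,fx=.6,fy=.6),cv2.resize(i2[230:374,250:410],None,fx=2,fy=2)])
cv2.imwrite("pics/M.png",o)
```

```text
20.875 [657.84279285 149.1357266   24.93034238] [ 0.33649273 -0.55654304  5.01139944] 44.0818586186651 [323.03664545 309.48684932]
```

View pics/M.png

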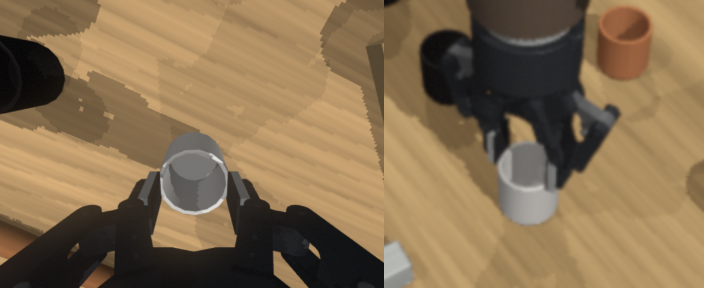

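The fingers are now blocked at 44.1 mm against a 40 mm command, which is a real grip. Test lift.

Request:
drive_tool(increments=[[-0.1, [0, 0, 0], 0], [-0.1, [0, 0, -0.005], 0], [-0.1, [0, 0, -0.01], 0], [-0.1, [0, 0, -0.015], 0], [-0.1, [0, 0, -0.02], 0], [-0.1, [0, 0, -0.01], 0], [-0.1, [0, 0, 0], 0]])

```text
clock: 21.85
position: [657.6, 149.2, 42.8]
ee_rot: [-0.215, 0.977, 0.0, 0.0]
contact_force: [-0.7, 0.7, -1.2]
gripper_width: 43.8
```

Run:
```python
from h import *
s,c,im=look("wrist","N")
print(s['clock'],s['position'],s['contact_force'],s['gripper_width'],proj(c,(657,148.4,52)))
s,c,i2=look("scene","N")
o=np.hstack([cv2.resize(im,None,fx=.6,fy=.6),cv2.resize(i2[230:374,250:410],None,fx=2,fy=2)])
cv2.imwrite("pics/N.png",o)
```

```text
21.85 [657.57092568 149.16434625  42.84510582] [-0.66292705  0.74683339 -1.23645176] 43.79081306550081 [322.70028159 290.93791171]
```

View pics/N.png

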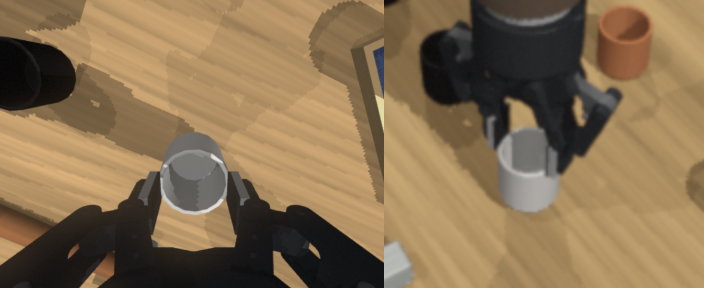

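Request:
drive_tool(increments=[[-0.1, [0, 0, -0.02], 0], [-0.1, [0, 0, -0.05], 0], [-0.1, [0, 0, -0.09], 0], [-0.1, [0, 0, -0.1], 0], [-0.1, [0, 0, -0.06], 0], [-0.1, [0, 0, -0.03], 0], [-0.1, [-0.001, 0.04, 0], 0], [-0.1, [-0.003, 0.08, 0], 0], [-0.1, [-0.003, 0.1, 0], 0], [-0.1, [-0.003, 0.12, 0], 0], [-0.1, [-0.003, 0.12, 0], 0], [-0.1, [-0.003, 0.12, 0], 0], [-0.1, [-0.002, 0.1, 0], 0], [-0.1, [-0.001, 0.06, 0], 0], [-0.1, [0, 0.025, 0], 0], [-0.1, [0, 0, 0], 0], [-0.1, [0, 0, 0], 0]])

```text
clock: 24.08
position: [566.4, 358.8, 147.3]
ee_rot: [-0.215, 0.977, -0.0, -0.0]
contact_force: [-0.5, 0.2, -0.4]
gripper_width: 44.0
```

Run:
```python
from h import *
s,c,im=look("wrist","O")
print(s['clock'],s['position'],s['contact_force'],s['gripper_width'])
print(go(s,[565.5,361,30.9]))
u=np.array([np.cos(np.radians(-130)),np.sin(np.radians(-130))]);v=np.array([-u[1],u[0]]);b=np.array([565.5,361])
for a,d in((33,33),(33,-33),(-33,-33),(-33,33)): print("floor corner",proj(c,[*(b+a*u+d*v),6]).round(0),"outer",proj(c,[*(b+(a-6)*u+(d/33*48)*v),16]).round(0))
```

```text
24.075 [566.40279296 358.80361029 147.29930934] [-0.5087361   0.22548566 -0.38995563] 44.03057571214401
[-0.00045779  0.00799058  0.38799589]
floor corner [272. 196.] outer [257. 213.]
floor corner [346. 160.] outer [368. 160.]
floor corner [379. 233.] outer [401. 236.]
floor corner [307. 265.] outer [294. 282.]
```

View pics/wristO.png

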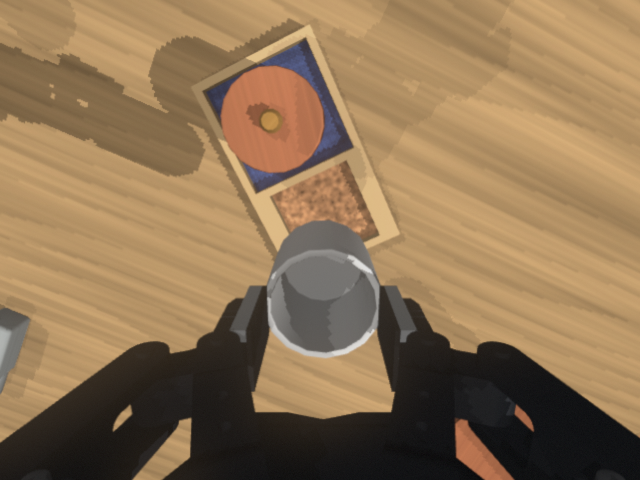

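The cork-well corners appear at (346,160), (379,235) and (271,194), where the prediction puts them. Descending.

Request:
drive_tool(increments=[[-0.1, [0, 0.004, 0.03], 0], [-0.1, [0, 0.004, 0.07], 0], [-0.1, [0, 0, 0.09], 0], [-0.1, [0, 0, 0.08], 0], [-0.1, [0, 0, 0.05], 0], [-0.1, [0, 0, 0.03], 0], [-0.1, [0, 0, 0.015], 0], [-0.1, [0, 0, 0.01], 0], [-0.1, [0, 0, 0.005], 0], [-0.1, [0, 0, 0], 0], [-0.1, [0, 0, 0], 0]])

```text
clock: 25.5
position: [565.2, 362.0, 33.8]
ee_rot: [-0.215, 0.977, 0.0, 0.0]
contact_force: [0.2, 0.1, -0.5]
gripper_width: 43.9
```

Request:
drive_tool(increments=[[-0.1, [0, 0, 0.002], 0], [-0.1, [0, 0, 0], 0]])

```text
clock: 25.75
position: [565.1, 361.8, 32.8]
ee_rot: [-0.215, 0.977, -0.0, -0.0]
contact_force: [-0.7, 0.0, -1.2]
gripper_width: 44.3
```

Request:
drive_tool(increments=[[-0.1, [0, 0, 0.002], 0], [-0.1, [0, 0, 0.002], 0], [-0.1, [0, 0, 0], 0]])

```text
clock: 26.12
position: [565.0, 361.8, 31.4]
ee_rot: [-0.215, 0.977, -0.0, -0.0]
contact_force: [-0.1, -0.1, -0.7]
gripper_width: 43.7
```

Request:
drive_tool(increments=[[-0.1, [0, 0, 0.002], 0], [-0.1, [0, 0, 0], 0]])

```text
clock: 26.38
position: [565.1, 361.9, 31.0]
ee_rot: [-0.215, 0.977, 0.0, 0.0]
contact_force: [0.1, -0.4, -0.4]
gripper_width: 43.8
```

Request:
drive_tool(increments=[[-0.1, [0, 0, 0.002], 0], [-0.1, [0, 0, 0.001], 0], [-0.1, [0, 0, 0], 0]])

```text
clock: 26.75
position: [565.3, 361.9, 30.9]
ee_rot: [-0.215, 0.977, 0.0, 0.0]
contact_force: [-1.4, -1.3, 5.5]
gripper_width: 43.7
```

Request:
drive_tool(increments=[[0.05, [0, 0, 0], 0], [0.15, [0, 0, 0], 0], [0.4, [0, 0, 0], 0], [0.5, [0, 0, 0], 0], [0.5, [0, 0, 0], 0], [0.5, [0, 0, -0.02], 0], [0.5, [0, 0, -0.06], 0], [0.5, [0, 0, -0.12], 0], [0.5, [0, 0, -0.14], 0], [0.5, [0, 0, -0.12], 0], [1, [0, 0, -0.06], 0], [1, [0, 0, 0], 0]])

```text
clock: 28.25
position: [566.0, 362.6, 189.6]
ee_rot: [-0.215, 0.977, 0.002, 0.003]
contact_force: [0.1, -0.6, 0.1]
gripper_width: 85.9
```

Run:
```python
from h import *
s,c,im=look("scene","P")
print(s['position'],s['contact_force'],s['clock'])
cv2.imwrite("pics/p1.png",cv2.resize(im[260:430,360:520],None,fx=3.5,fy=3.5,interpolation=cv2.INTER_CUBIC))
print(go(s,[637.5,-142.2,200]))
C=calib=__import__("bench").calibration("top"); print("turq",onz(C,(398,162.5),88).round(0))
```

```text
[565.99116153 362.57357095 189.62931377] [ 0.13820499 -0.60871842  0.12332822] 28.25
[ 0.49091327 -1.62679191 -0.04043182]
turq [ 744. -188.   88.]
```

View pics/p1.png

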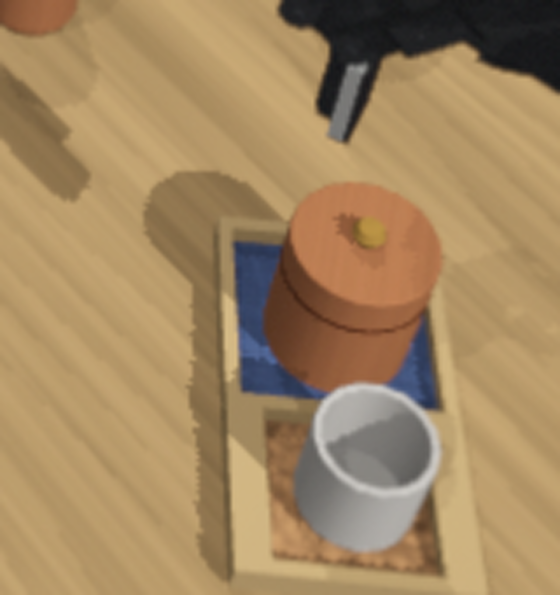

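The silver cup stands upright in the cork well and the caddy is unmoved. Next is the flask.

Request:
drive_tool(increments=[[1, [0.015, -0.05, 0], 0], [1, [0.03, -0.1, -0.02], 0], [1, [0.046, -0.15, -0.02], 0], [1, [0.046, -0.15, 0], 0], [1, [0.046, -0.15, 0], 0], [1, [0.046, -0.15, 0], 0], [1, [0.046, -0.15, 0], 0], [1, [0.046, -0.15, 0], 0], [1, [0.046, -0.15, 0], 0], [1, [0.046, -0.15, 0], 0], [1, [0.038, -0.13, 0], 0], [1, [0.03, -0.1, 0], 0], [1, [0.01, -0.047, 0], 0], [1, [0, 0, 0], 0], [1, [0, 0, 0], 0]])

```text
clock: 30.18
position: [636.3, -142.1, 197.8]
ee_rot: [-0.216, 0.976, 0.0, -0.0]
contact_force: [0.6, 0.7, 0.4]
gripper_width: 85.2
```

Run:
```python
from h import *
s,c,im=look("wrist","Q")
print(s['clock'],s['position'],s['ee_rot'],s['contact_force'])
print("pred lip",proj(c,(637.5,-142.2,89)).round(1),"foot",proj(c,(637.5,-142.2,0)).round(1))
print(go(s,[637.5,-142.2,35]))
```

```text
30.175 [ 636.30826442 -142.14065991  197.77586828] [-2.15600645e-01  9.76481561e-01  2.01109009e-04 -2.86426163e-04] [0.5827302  0.67800422 0.39342627]
pred lip [322.5 226.1] foot [322.5 202.2]
[-0.00377632 -0.00213217  0.54258347]
```

View pics/wristQ.png

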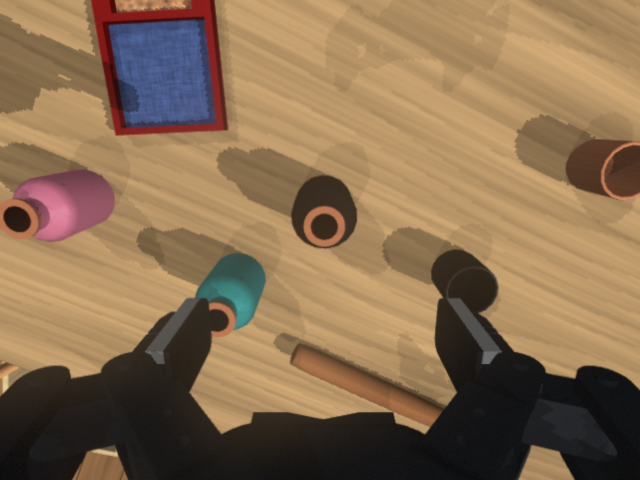

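The lip is at (325,227), predicted (322.5,226), so they agree within about 1 mm. The turquoise bottle is well clear of the fingers.

Request:
drive_tool(increments=[[1, [-0.003, 0.001, 0.06], 0], [1, [0, 0, 0.11], 0], [1, [0, 0, 0.11], 0], [1, [0, 0, 0.1], 0], [1, [0, 0, 0.08], 0], [1, [0, 0, 0.05], 0], [1, [0, 0, 0.022], 0], [1, [0, 0, 0.01], 0], [1, [0, 0, 0], 0], [0.4, [0, 0, 0], 0], [0.3, [0, 0, 0], 0], [0.3, [0, 0, 0], 0], [0.15, [0, 0, 0], 0], [0.05, [0, 0, 0], 0], [0.05, [0, 0, 0], 0]])

```text
clock: 32.1
position: [637.2, -141.9, 36.8]
ee_rot: [-0.215, 0.977, 0.0, 0.0]
contact_force: [-2.2, 2.1, 5.6]
gripper_width: 47.8
```

Request:
drive_tool(increments=[[0.0, [0, 0, 0], 0], [0.0, [0, 0, 0], 0]])

```text
clock: 32.35
position: [637.3, -141.9, 36.8]
ee_rot: [-0.215, 0.977, 0.0, 0.0]
contact_force: [-2.8, 2.1, 5.5]
gripper_width: 47.4
```

Run:
```python
from h import *
s,c,im=look("wrist","R")
print(s['clock'],s['position'],s['contact_force'],s['gripper_width'],"lip on axis pred",proj(c,s['position']+[0,0,53]))
s,c,i2=look("scene","R")
o=np.hstack([cv2.resize(im,None,fx=.6,fy=.6),cv2.resize(i2[140:284,180:340],None,fx=2,fy=2)])
cv2.imwrite("pics/R.png",o)
```

```text
32.35 [ 637.26504044 -141.92559696   36.79543446] [-2.80121726  2.05812338  5.48855189] 47.36384849100316 lip on axis pred [323.98681105 348.88763883]
```

View pics/R.png

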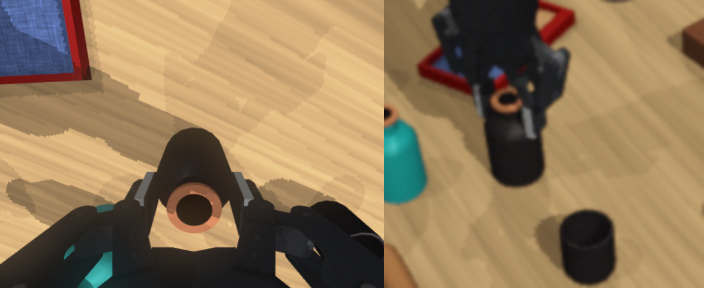

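The flask is centred, but the pads sit near the shoulder: 47.4 mm here, where about 51 would be expected. I'll open, go about 4.5 mm lower (the palm still clears the lip) and grip again.

Request:
drive_tool(increments=[[0.5, [0, 0, 0], 0], [0.5, [0, 0, 0], 0], [0.5, [0, 0, 0.01], 0], [0.5, [0, 0, 0.005], 0], [0.5, [0, 0, 0], 0], [0.3, [0, 0, 0], 0], [0.2, [0, 0, 0], 0], [0.1, [0, 0, 0], 0], [0.05, [0, 0, 0], 0], [0.05, [0, 0, 0], 0], [0.05, [0, 0, 0], 0]])

```text
clock: 33.83
position: [637.4, -142.2, 31.6]
ee_rot: [-0.215, 0.977, -0.0, 0.0]
contact_force: [-2.2, 1.1, 5.0]
gripper_width: 50.4
```

Request:
drive_tool(increments=[[0.0, [0, 0, 0], 0], [-0.05, [0, 0, -0.005], 0], [-0.05, [0, 0, -0.01], 0], [-0.05, [0, 0, -0.02], 0], [-0.05, [0, 0, -0.03], 0], [-0.05, [0, 0, -0.015], 0], [-0.05, [0, 0, 0], 0]])

```text
clock: 34.7
position: [637.7, -142.3, 55.7]
ee_rot: [-0.215, 0.977, -0.0, 0.001]
contact_force: [-0.1, 0.1, -2.1]
gripper_width: 50.3
```

Run:
```python
from h import *
s,c,im=look("wrist","S")
print(s['clock'],s['position'],s['contact_force'],s['gripper_width'],"lip on axis pred",proj(c,s['position']+[0,0,58]))
s,c,i2=look("scene","S")
o=np.hstack([cv2.resize(im,None,fx=.6,fy=.6),cv2.resize(i2[140:284,180:340],None,fx=2,fy=2)])
cv2.imwrite("pics/S.png",o)
s['position'][2]=150;print(go(s,[593.5,-316.5,150]))
```

```text
34.7 [ 637.66616586 -142.30340583   55.73043993] [-0.10633963  0.10475405 -2.12299803] 50.32625743133915 lip on axis pred [323.9658307  357.90707385]
[ 3.76651881e-01 -4.65638806e-01 -1.42294589e-04]
```

View pics/S.png

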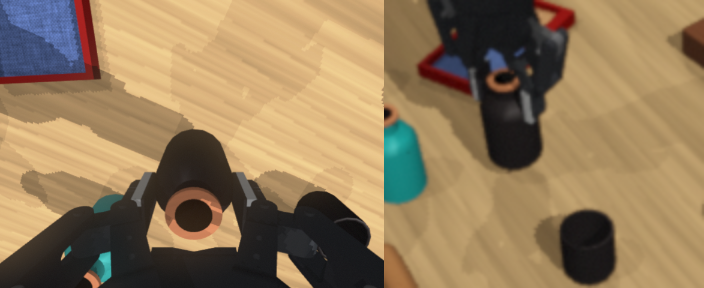

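Request:
drive_tool(increments=[[-0.05, [0, 0, -0.03], 0], [-0.05, [0, 0, -0.07], 0], [-0.05, [0, 0, -0.09], 0], [-0.05, [0, 0, -0.07], 0], [-0.05, [0, 0, -0.05], 0], [-0.05, [0.02, -0.025, 0], 0], [-0.05, [0.04, -0.05, 0], 0], [-0.05, [0.07, -0.085, 0], 0], [-0.05, [0.08, -0.1, 0], 0], [-0.05, [0.07, -0.085, 0], 0], [-0.05, [0.05, -0.065, 0], 0], [-0.05, [0.03, -0.036, 0], 0], [-0.05, [0.016, -0.02, 0], 0], [-0.05, [0, 0, 0], 0], [-0.05, [0, 0, 0], 0]])

```text
clock: 36.67
position: [593.9, -315.9, 147.9]
ee_rot: [-0.216, 0.976, 0.0, -0.0]
contact_force: [0.5, 0.7, -2.2]
gripper_width: 50.7
```

Run:
```python
from h import *
s,c,im=look("wrist","T")
print(s['clock'],s['position'],s['contact_force'],s['gripper_width'])
print(go(s,[593.5,-316.5,37.6]))
u=np.array([np.cos(np.radians(27.4)),np.sin(np.radians(27.4))]);v=np.array([-u[1],u[0]]);b=np.array([593.5,-316.5])
for a,d in((42,42),(42,-42),(-42,-42),(-42,42)): print("floor corner",proj(c,[*(b+a*u+d*v),6]).round(0),"inner top",proj(c,[*(b+a*u+d*v),16]).round(0),"outer",proj(c,[*(b+(a+6)*u+(d/42*48)*v),16]).round(0))
```

```text
36.675 [ 593.91235149 -315.86076822  147.92719745] [ 0.49947443  0.74149904 -2.23007808] 50.68908915801692
[ 0.00215495 -0.00141185  0.36775704]
floor corner [374. 260.] inner top [376. 264.] outer [383. 270.]
floor corner [276. 264.] inner top [274. 268.] outer [268. 275.]
floor corner [267. 164.] inner top [266. 165.] outer [259. 174.]
floor corner [374. 159.] inner top [375. 161.] outer [383. 168.]
```

View pics/wristT.png

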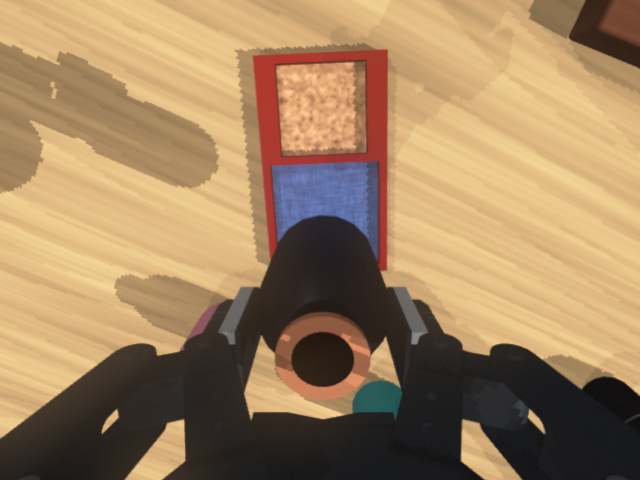

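Request:
drive_tool(increments=[[-0.05, [-0.001, 0.004, 0.03], 0], [-0.05, [-0.001, 0.004, 0.06], 0], [-0.05, [0, 0, 0.08], 0], [-0.05, [0, 0, 0.07], 0], [-0.05, [0, 0, 0.05], 0], [-0.05, [0, 0, 0.03], 0], [-0.05, [0, 0, 0.015], 0], [-0.05, [0, 0, 0.01], 0], [-0.05, [0, 0, 0.008], 0], [-0.05, [0, 0, 0.004], 0], [-0.05, [0, 0, 0], 0], [-0.05, [0, 0, 0], 0]])

```text
clock: 38.22
position: [593.3, -314.2, 41.1]
ee_rot: [-0.215, 0.977, -0.0, 0.0]
contact_force: [0.2, 0.3, -2.4]
gripper_width: 50.1
```

Request:
drive_tool(increments=[[-0.05, [0, 0, 0.003], 0], [-0.05, [0, 0, 0], 0]])

```text
clock: 38.48
position: [593.1, -314.1, 39.9]
ee_rot: [-0.215, 0.977, 0.0, -0.0]
contact_force: [0.3, 0.1, -3.1]
gripper_width: 50.4
```

Request:
drive_tool(increments=[[-0.05, [0, 0, 0.002], 0], [-0.05, [0, 0, 0.002], 0], [-0.05, [0, 0, 0], 0]])

```text
clock: 38.85
position: [593.1, -314.1, 38.7]
ee_rot: [-0.215, 0.977, 0.0, -0.0]
contact_force: [0.6, 0.6, -3.1]
gripper_width: 50.3
```

Request:
drive_tool(increments=[[-0.05, [0, 0, 0.002], 0], [-0.05, [0, 0, 0], 0]])

```text
clock: 39.1
position: [593.2, -314.1, 38.1]
ee_rot: [-0.215, 0.977, 0.0, -0.0]
contact_force: [-0.7, -1.0, -2.4]
gripper_width: 50.3
```

Request:
drive_tool(increments=[[-0.05, [0, 0, 0.002], 0], [-0.05, [0, 0, 0], 0]])

```text
clock: 39.35
position: [593.3, -314.2, 37.8]
ee_rot: [-0.215, 0.977, -0.0, 0.0]
contact_force: [0.8, 0.8, -1.3]
gripper_width: 50.9
```

Request:
drive_tool(increments=[[-0.05, [0, 0, 0.001], 0], [-0.05, [0, 0, 0], 0]])

```text
clock: 39.6
position: [593.4, -314.1, 37.7]
ee_rot: [-0.215, 0.977, -0.0, 0.0]
contact_force: [-0.7, 0.8, 1.0]
gripper_width: 50.3
```

Request:
drive_tool(increments=[[-0.05, [0, 0, 0.001], 0], [0.2, [0, 0, 0], 0], [0.3, [0, 0, 0], 0], [0.6, [0, 0, 0], 0], [0.7, [0, 0, 0], 0], [0.7, [0, 0, 0], 0], [0.7, [0, 0, -0.02], 0], [0.7, [0, 0, -0.06], 0], [0.7, [0, 0, -0.12], 0], [0.7, [0, 0, -0.14], 0], [0.7, [0, 0, -0.12], 0], [1, [0, 0, -0.06], 0], [1, [0, 0, 0], 0]])

```text
clock: 41.22
position: [594.3, -314.6, 196.5]
ee_rot: [-0.215, 0.977, -0.002, 0.003]
contact_force: [0.0, -0.4, -0.9]
gripper_width: 85.2
```

Run:
```python
from h import *
s,c,im=look("scene","U")
print(s['position'],s['contact_force'],s['clock'])
cv2.imwrite("pics/u1.png",cv2.resize(im[90:240,140:300],None,fx=3.5,fy=3.5,interpolation=cv2.INTER_CUBIC))
print(go(s,[500.3,69,190]))
```

```text
[ 594.27224017 -314.5670611   196.52187176] [ 0.03371856 -0.40666288 -0.89703656] 41.225
[-0.2533238   1.29182921  0.01744739]
```

View pics/u1.png

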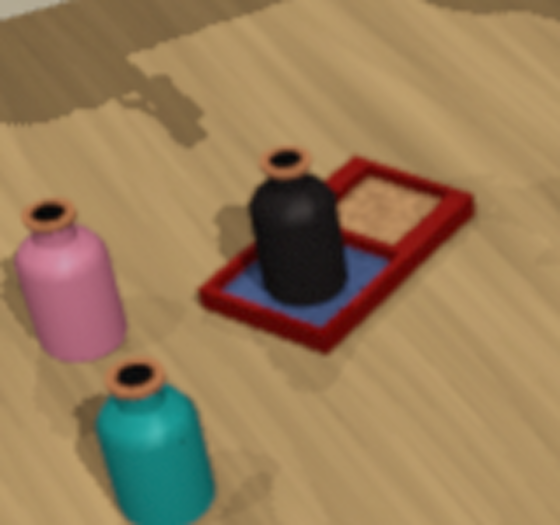

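The flask stands upright in the red tray's blue well. Last piece is the copper cup.

Request:
drive_tool(increments=[[1, [-0.01, 0.05, 0], 0], [1, [-0.02, 0.1, 0.01], 0], [1, [-0.03, 0.15, 0.01], 0], [1, [-0.03, 0.15, 0], 0], [1, [-0.03, 0.15, 0], 0], [1, [-0.03, 0.15, 0], 0], [1, [-0.03, 0.15, 0], 0], [1, [-0.03, 0.15, 0], 0], [1, [-0.023, 0.12, 0], 0], [1, [-0.015, 0.08, 0], 0], [1, [-0.005, 0.042, 0], 0], [1, [0, 0, 0], 0], [1, [0, 0, 0], 0]])

```text
clock: 42.9
position: [499.0, 68.9, 186.7]
ee_rot: [-0.215, 0.977, -0.0, -0.0]
contact_force: [0.9, -0.2, -0.5]
gripper_width: 85.3
```

Run:
```python
from h import *
s,c,im=look("wrist","V")
print(s['clock'],s['position'],s['ee_rot'],s['contact_force'])
print("pred rim",proj(c,(500.3,69,52)).round(1),"foot",proj(c,(500.3,69,0)).round(1))
print(go(s,[500.3,69,25]))
```

```text
42.9 [499.03287377  68.90618383 186.69830633] [-2.14925063e-01  9.76630481e-01 -1.12035600e-04 -3.29377027e-04] [ 0.91035609 -0.18028177 -0.47511683]
pred rim [322.7 217.9] foot [322.7 204.7]
[-0.00433755 -0.00144768  0.5389916 ]
```

View pics/wristV.png

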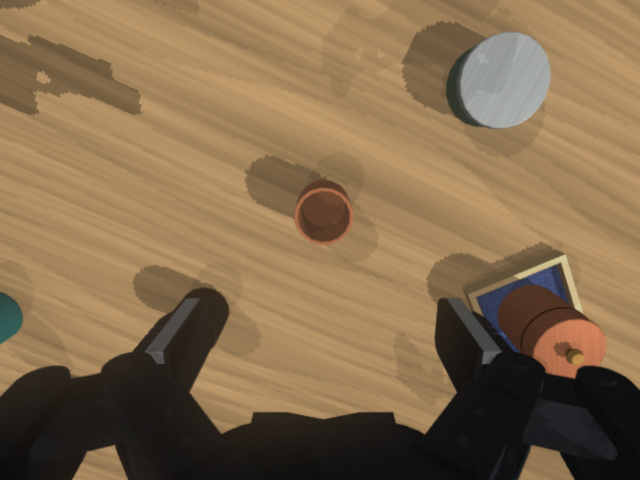

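The rim centre is at (323.5,215.5), as predicted. I'll descend and close gently.

Request:
drive_tool(increments=[[1, [-0.003, -0.001, 0.06], 0], [1, [0, 0, 0.11], 0], [1, [0, 0, 0.11], 0], [1, [0, 0, 0.1], 0], [1, [0, 0, 0.08], 0], [1, [0, 0, 0.05], 0], [1, [0, 0, 0.021], 0], [1, [0, 0, 0.01], 0], [0.4, [0, 0, 0], 0], [0.3, [0, 0, 0], 0], [0.2, [0, 0, 0], 0], [0.1, [0, 0, 0], 0], [0.1, [0, 0, 0], 0], [0.0, [0, 0, 0], 0], [0.0, [0, 0, 0], 0], [-0.06, [0, 0, 0], 0], [-0.06, [0, 0, 0], 0], [-0.06, [0, 0, 0], 0]])

```text
clock: 45.2
position: [500.4, 69.8, 26.0]
ee_rot: [-0.216, 0.976, -0.0, 0.0]
contact_force: [-3.5, 1.6, 10.4]
gripper_width: 43.5
```

Request:
drive_tool(increments=[[-0.1, [0, 0, 0], 0], [-0.1, [0, 0, -0.005], 0], [-0.1, [0, 0, -0.01], 0], [-0.1, [0, 0, -0.015], 0], [-0.1, [0, 0, -0.02], 0], [-0.1, [0, 0, -0.01], 0], [-0.1, [0, 0, 0], 0]])

```text
clock: 46.08
position: [500.3, 69.7, 43.0]
ee_rot: [-0.215, 0.977, 0.0, 0.0]
contact_force: [-0.3, -0.2, -1.5]
gripper_width: 43.2
```

Run:
```python
from h import *
s,c,im=look("wrist","W")
print(s['clock'],s['position'],s['contact_force'],s['gripper_width'])
s,c,i2=look("scene","W")
o=np.hstack([cv2.resize(im,None,fx=.6,fy=.6),cv2.resize(i2[170:314,280:440],None,fx=2,fy=2)])
cv2.imwrite("pics/W.png",o)
s['position'][2]=150;print(go(s,[520.7,-351,150]))
```

```text
46.075 [500.32762084  69.67584344  43.00333582] [-0.30829419 -0.21734189 -1.45851399] 43.15619804312175
[ 5.26903485e-01 -1.30097644e+00 -1.98633877e-04]
```

View pics/W.png

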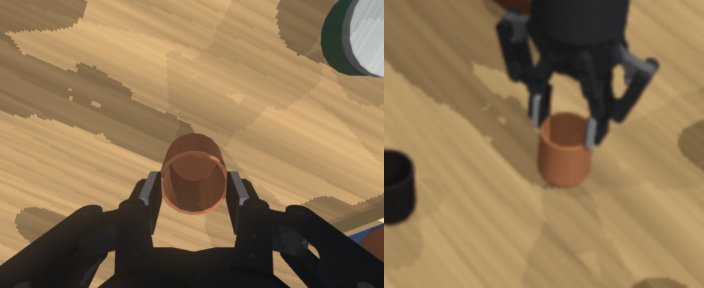

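Held, with 1.5 N of weight. Lift and travel.

Request:
drive_tool(increments=[[-0.1, [0, 0, -0.02], 0], [-0.1, [0, 0, -0.05], 0], [-0.1, [0, 0, -0.09], 0], [-0.1, [0, 0, -0.1], 0], [-0.1, [0, 0, -0.06], 0], [-0.1, [0.02, -0.05, -0.03], 0], [-0.1, [0.03, -0.08, 0], 0], [-0.1, [0.05, -0.12, 0], 0], [-0.1, [0.055, -0.135, 0], 0], [-0.1, [0.055, -0.135, 0], 0], [-0.1, [0.055, -0.135, 0], 0], [-0.1, [0.055, -0.135, 0], 0], [-0.1, [0.055, -0.135, 0], 0], [-0.1, [0.05, -0.12, 0], 0], [-0.1, [0.045, -0.11, 0], 0], [-0.1, [0.035, -0.09, 0], 0], [-0.1, [0.022, -0.056, 0], 0], [-0.1, [0, 0, 0], 0], [-0.1, [0, 0, 0], 0]])

```text
clock: 48.55
position: [520.4, -350.4, 147.4]
ee_rot: [-0.215, 0.977, 0.0, -0.0]
contact_force: [-0.3, -0.2, -1.0]
gripper_width: 43.0
```

Run:
```python
from h import *
s,c,im=look("wrist","X")
print(s['clock'],s['position'],s['contact_force'],s['gripper_width'])
print(go(s,[520.7,-351,31.5]))
u=np.array([np.cos(np.radians(27.4)),np.sin(np.radians(27.4))]);v=np.array([-u[1],u[0]]);b=np.array([520.7,-351])
for a,d in((33,33),(33,-33),(-33,-33),(-33,33)): print("floor corner",proj(c,[*(b+a*u+d*v),6]).round(0),"inner top",proj(c,[*(b+a*u+d*v),16]).round(0),"outer",proj(c,[*(b+(a-6)*u+(d/33*48)*v),16]).round(0))
```

```text
48.55 [ 520.3764311  -350.44260798  147.44140701] [-0.28154381 -0.21360704 -0.95990413] 43.04614956437491
[-3.36431739e-04 -2.44587356e-03  3.86469442e-01]
floor corner [363. 251.] inner top [364. 255.] outer [383. 247.]
floor corner [285. 254.] inner top [284. 258.] outer [265. 252.]
floor corner [279. 176.] inner top [278. 178.] outer [258. 171.]
floor corner [362. 172.] inner top [363. 174.] outer [383. 165.]
```

View pics/wristX.png

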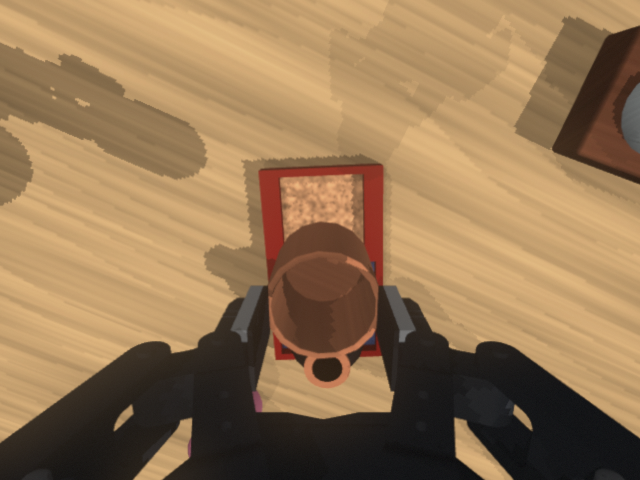

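The well corners match the prediction within 2 px. Descending.

Request:
drive_tool(increments=[[-0.1, [0, 0, 0.03], 0], [-0.1, [0, 0, 0.07], 0], [-0.1, [0, 0, 0.09], 0], [-0.1, [0, 0, 0.08], 0], [-0.1, [0, 0, 0.05], 0], [-0.1, [0, 0, 0.03], 0], [-0.1, [0, 0, 0.013], 0], [-0.1, [0, 0, 0.008], 0], [-0.1, [0, 0, 0.004], 0], [-0.1, [0, 0, 0], 0], [-0.1, [0, 0, 0], 0]])

```text
clock: 49.98
position: [520.9, -351.1, 35.5]
ee_rot: [-0.215, 0.977, -0.0, 0.0]
contact_force: [0.2, -0.2, -1.6]
gripper_width: 43.3
```

Request:
drive_tool(increments=[[-0.1, [0, 0, 0.003], 0], [-0.1, [0, 0, 0], 0]])

```text
clock: 50.22
position: [520.6, -351.0, 34.2]
ee_rot: [-0.215, 0.977, 0.0, -0.0]
contact_force: [-0.3, -0.9, -0.4]
gripper_width: 43.1
```

Request:
drive_tool(increments=[[-0.1, [0, 0, 0.002], 0], [-0.1, [0, 0, 0.002], 0], [-0.1, [0, 0, 0], 0]])

```text
clock: 50.6
position: [520.6, -351.0, 32.9]
ee_rot: [-0.215, 0.977, 0.0, -0.0]
contact_force: [0.3, -0.2, -1.3]
gripper_width: 43.0
```

Request:
drive_tool(increments=[[-0.1, [0, 0, 0.002], 0], [-0.1, [0, 0, 0], 0]])

```text
clock: 50.85
position: [520.7, -351.0, 32.4]
ee_rot: [-0.215, 0.977, 0.0, -0.0]
contact_force: [-0.8, 0.6, -1.5]
gripper_width: 43.2
```

Request:
drive_tool(increments=[[-0.1, [0, 0, 0.002], 0], [-0.1, [0, 0, 0], 0]])

```text
clock: 51.1
position: [520.7, -351.1, 32.2]
ee_rot: [-0.215, 0.977, -0.0, 0.0]
contact_force: [-1.7, 0.0, 2.0]
gripper_width: 43.2
```

Request:
drive_tool(increments=[[-0.1, [0, 0, 0.001], 0], [0.05, [0, 0, 0], 0], [0.15, [0, 0, 0], 0], [0.4, [0, 0, 0], 0], [0.5, [0, 0, 0], 0], [0.5, [0, 0, 0], 0], [0.5, [0, 0, -0.02], 0], [0.5, [0, 0, -0.06], 0], [0.5, [0, 0, -0.12], 0], [0.5, [0, 0, -0.14], 0], [0.5, [0, 0, -0.12], 0], [0.5, [0, 0, -0.06], 0], [0.5, [0.1, 0, 0], 0], [0.5, [0.15, 0, 0], 0], [0.5, [0.1, 0, 0], 0], [0.5, [0, 0, 0], 0], [0.5, [0, 0, 0], 0]])

```text
clock: 53.22
position: [426.0, -395.3, 188.7]
ee_rot: [-0.215, 0.977, -0.001, 0.001]
contact_force: [0.4, -0.1, -0.3]
gripper_width: 64.0
```

Run:
```python
from h import *
s,c,im=look("scene","Y"); print(s['position'],s['contact_force'],s['clock'])
s,c,it=look("top","Y")
s,cw,iw=look("wrist","Y")
```

```text
[ 426.02530713 -395.32994219  188.71771384] [ 0.40919515 -0.08331385 -0.33707841] 53.225
```

View pics/sceneY.png

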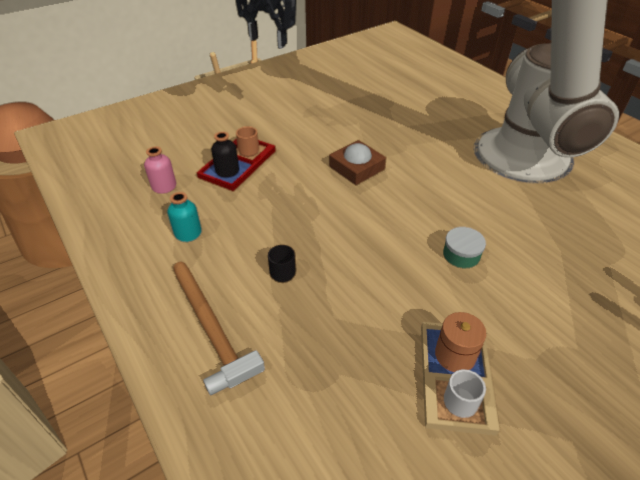

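View pics/topY.png

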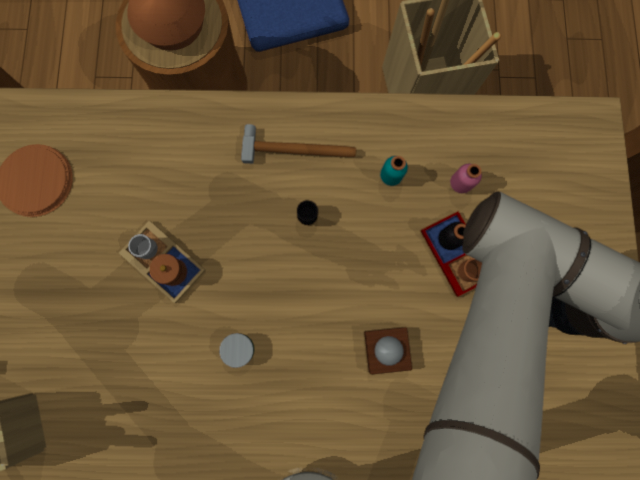

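View pics/wristY.png

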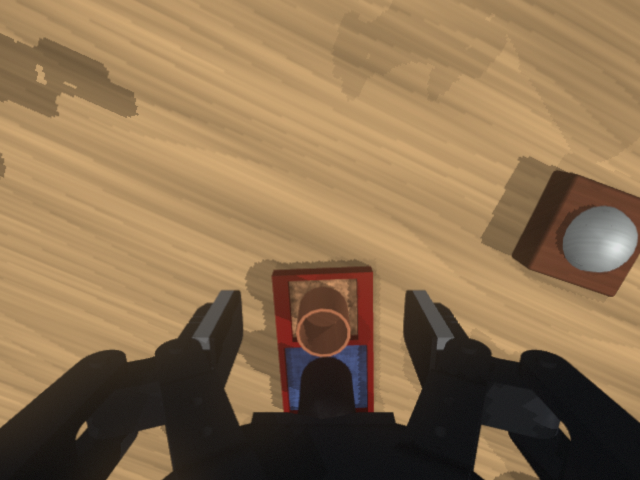

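All four pieces stand upright in their wells: caddy (461,340), silver cup (463,394), flask (225,155) and copper cup (247,140) in the scene view. One numeric check that the bystanders are unmoved, then hand in.

Run:
```python
import cv2,numpy as np
a=cv2.imread("pics/scene0.png").astype(np.float32);b=cv2.imread("pics/sceneY.png").astype(np.float32)
for n,(x,y,w,h) in dict(black=(264,243,36,42),hammer=(170,258,100,138),stake=(326,140,62,44),tin=(441,226,48,44),turq=(164,190,42,54),pink=(143,145,36,50)).items():
    A=cv2.cvtColor(a[y:y+h,x:x+w],cv2.COLOR_BGR2GRAY);B=cv2.cvtColor(b[y:y+h,x:x+w],cv2.COLOR_BGR2GRAY)
    print(n,cv2.phaseCorrelate(A,B,cv2.createHanningWindow((w,h),cv2.CV_32F)))
from bench import *
print(job_done())
```

```text
black ((-0.12296142425507028, 0.5962455357622751), 0.9896634131302068)
hammer ((-0.060147739068668216, 0.005249759999784942), 0.9581189446979099)
stake ((-0.03966385164665098, 0.5283484140383727), 0.9759402453899384)
tin ((-0.05006807996912954, 0.49061920451674723), 0.9818637156928027)
turq ((0.6091102008821849, -0.11534583329622095), 0.9168470731978554)
pink ((-0.022733601638769585, 0.035844224460809926), 0.9388563699192471)
the job is handed in; nothing more can be done
None
```

Both gift sets are packed, in the order asked: caddy, silver cup, flask, then copper cup. I handed in at about 53 s. Each piece went down in millimetre steps until the wrist felt it touch the well floor, at about 6 N or less.

- **Final pictures:** the scene view shows all four pieces upright in their own wells with the gripper clear. The top view agrees, though the arm hides part of the red tray there, and the wrist view shows that tray clearly.
- **Left-alone pieces:** the black cup, hammer, stake, tin and the two coloured bottles shifted by at most 0.6 px between the first and last scene pictures. I put that down to measurement noise.

**What went wrong on the way:**
- **Silver cup:** my first fast full close on it ended with the fingers shut on nothing, and the cup had not moved. I don't know why it missed. A light trial grip then slid off without lifting it, and a slow, partial close about 3 mm lower held.
- **Flask:** the first grip sat near its shoulder (47 mm against about 51 expected). I re-gripped about 5 mm lower before lifting.
- **Trays:** the wrist views put both trays 2–3 mm from my first estimates. I corrected for that before setting the pieces down.

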